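# Clamp a rim sherd: to touch, then a quarter turn

## Task

Gently lay the long rim sherd (thin tail, thick wide rim end) flat on the cork rest of the bench clamp, lying along the rest, with the middle of its rim end right under the clamp's foot, and let go of it. Then turn the black knob clockwise until the foot just touches the sherd, feeling for it, and give it a quarter of a turn more: less and it will slip, much more and it will crack. Let go, and leave everything else on the bench where it is.

Things in the scene. Friction and masses are not known exactly. Their poses are not given: they have to be found in the camera images.
- rim_sherd: The fired-clay rim sherd to clamp, loose, 0.12 to 0.22 kg, 156 mm long. Origin: underside, 80 mm from the tip of the tail. Its x axis runs along it from the thin tail (x -80 to 0 mm, 34 mm wide with parallel sides, 14 mm thick) to the thick rim end (x 0 to 76 mm, 56 to 58 mm wide, about 18 mm thick); z is up. The underside is flat. Lies flat on the bench at the start, among other finds.
- rim_spot (a point): The spot of the sherd that must come under the foot: on the underside, in the middle of the rim end's width and length, 38 mm from the origin towards the rim end.
- tail_grip (a point): Good place to hold the sherd: on the middle line of the tail, 46 mm from the origin towards the tail's tip and 84 mm from rim_spot, 9 mm above the underside. Grip across the tail (along the sherd's y), 34 mm wide.
- stand: The bench clamp's fixed stand; place and yaw vary. Origin on the bench below the foot's axis. x runs along the rest: a cork-topped block, x -55 to +45, y -35 to +35 mm, top at z 48 mm. Foot plate 12 mm high, x -70 to +60, y -130 to +50. Square 24 mm post at y -88, 182 mm tall. The space over the rest is open to -x (towards the robot; kept clear for the sherd's tail, which overhangs there), +x and +y.
- clamp: The clamp's arm, fixed on the post, with knob and foot; same origin and axes as the stand. Arm: z 97 to 127 mm, 32 mm wide along x, from the post to under the knob. The foot, a sprung 22 mm rubber disc, hangs below it on the knob's axis on a stem that someone has set longer or shorter: at the start it is anywhere from 6 to 18 mm above where the sherd's top will be.
- press_point (a point): Point on top of the cork rest, exactly on the vertical axis of the foot and knob; axes as the stand's.
- knob_grip (a point): On the axis of the round fluted knob on top of the arm, straight above press_point, at the height to grip it. The knob is 40 mm across, its grip zone from 14 mm below to 12 mm above this point, its top 15 mm above it, the arm's top 22 mm below it. It keeps its height while turning and can be gripped from above at any yaw. This frame turns with it.
- knob (a joint): Turn of the knob, rad, 0 to 8, growing clockwise seen from above; starts at 0 to 0.3. A turn lowers the foot 30 mm. Steady drag about 0.125 N m; stays where left. At touch the moment rises by some 0.05 N m within 0.15 rad (foot force 11 N), then evenly 0.024 N m (5 N) per rad: 19 N after a quarter turn. The sherd cracks above 23.5 N of foot force.
- flat_sherd: A broad flat potsherd, about 90 x 85 x 12 mm, loose; leave it alone. Origin: centre of its underside.
- long_bone: An animal long bone with knuckled ends, 125 mm long, 34 mm wide, 25 mm high, loose; leave it alone. Origin: centre of its underside.
- jar: An amber jar with a black cap, 52 mm across, 75 mm high, loose; leave it alone. Origin: centre of its underside.
- brush: A brush, 170 mm long, loose; leave it alone. Origin: middle of its underside.
- spatula: A spatula, 180 mm long, loose; leave it alone. Origin: middle of its underside.
- small_sherd: A small potsherd, about 45 x 42 x 10 mm, loose; leave it alone. Origin: centre of its underside.
- dish: A white bowl, 90 mm across, 30 mm high, loose; leave it alone. Origin: centre of its underside.
Things that resemble listed ones, but are neither listed nor needed, are in the scene too. What is shaped like the rim_sherd but purple is not meant.

How it is judged:
By the outcome, as a careful person would: the job done as asked, in the order asked, and still so for the second after the job is handed in, with the robot touching nothing.
It also fails if it takes over 72 s, if anything falls off the work surface, if the arm or the gripper's body presses on something with over 40 N, if the wrist force passes 120 N, or if a joint passes its speed limit or range.

## Robot

A 6-joint arm with a two-finger parallel gripper is mounted at the origin on the work surface. World frame = base frame: x ahead of the robot, y to its left, z up, the work surface at z = 0. Lengths are in m, angles in rad, forces in N, time in s.
With the tool pointing down it reaches from about 0.3 to 0.875 m from the base axis. Payload 4.2 kg.
Tool frame: the origin (TCP) lies between the finger pads; the fingertips stand arm.nose_length ahead of it and the grasp point (between the pads) lies 3 mm ahead of it (arm.nose_length is the distance from the TCP to the fingertips, in m); y points along the fingers, z is the direction in which the jaws open and shut, and the axes are right-handed (so a half turn about y gives the same grasp; the last joint's range is limited). The gripper opens to 85 mm and grips with 20 to 120 N. Pads are 22 mm wide; open, the fingers measure 114 mm over their backs; the gripper's body (76 mm by 85 mm) begins 54 mm behind the grasp point. The pads swing forward as they close: fully open they stand 13 mm farther back than shut.
Start: joints at [-1.156, 0.32, 1.565, -0, 1.257, -0.02], TCP at [0.242, -0.522, 0.229] pointing down, gripper open.
Joint ranges: [-3.11, 3.11], [-0.84, 2.01], [0.21, 2.61], [-1.34, 4.49], [0.05, 2.63], [-2.56, 2.56]. Speed limits (rad/s): [2.57, 2.57, 3.14, 3.14, 3.14, 3.14].

## Interface

Orientations are given as a 3x3 rotation matrix whose columns are the frame's x, y, z axes.
In Python, from bench import status, camera, camera_params, ticket, arm gives the robot as it stands.
- The arm moves only by the shell command python3 -m inch 'ROWS'. ROWS is JSON, a list of rows, each an object of numbers: "dx", "dy", "dz": the shift along the tool's x, y, z in units of 300 mm (1.0 is 300 mm); "wx", "wy", "wz": the turn, a rotation vector about the tool's x, y, z in units of pi/4 rad (1.0 is pi/4 rad); "fingers": the finger opening in mm, from 0 to 85.4. In form: [{"dx": .., "dy": .., "dz": .., "wx": .., "wy": .., "wz": .., "fingers": ..}, ...]. A call has 1 to 20 rows; each row is the pose to reach, as a shift and turn from the pose commanded when the call began, along the tool's axes at that moment; what a row does not reach only later rows make up. A row lasts 1/10 s, in which the tool goes at most 50 mm and 8.59 degrees, less where a joint would pass 70% of its speed; a pose out of reach is approached as far as the arm can. A call with a number of a shift or a turn outside -1 to 1 is refused whole. A call with a gripper value outside its range is refused whole. The fingers move at their own pace and stop on an object; the grip force is fixed at half the most. Time passes only in rows, so rows that repeat a pose let the fingers close. It gives the time, the measured TCP pose, the force and the opening at its end, in the units of the state.
- status.sense(): the state, without advancing time (a new reading comes with each control period).
- camera(name): name is "scene" or "side" or "wrist"; returns the picture (420x560x3 uint8, blue, green, red); there is no depth.
- camera_params(name): a dict with "vfov" (degrees; the focal length in pixels is half the picture's height over the tangent of half this angle, whatever the lens; pixels are square), "cx", "cy" (the principal point, pixels), "R" (3x3) and "t" (3): a world point X has camera coordinates R X + t; the wrist camera has in their place "T_tool_cam" (4x4, takes a point from camera to tool coordinates, whose origin is the TCP and whose axes are the tool frame's). Camera axes: x right, y down, z forward; pixel columns grow to the right and rows downward; lengths in m; the calibration is good to about 2 mm. A picture is of the moment at which its call begins: read the wrist's pose just before it. camera_params takes no time and is no camera call.
- ticket.close_job(): hands the job in, once; it reports no verdict.
The state is a dict: "t": time; "qpos": joint angles; "joint_vel": joint speeds; "effort": joint torques, N m; "tool_pos": TCP position; "tcp_rot": TCP orientation; "ft_force": force on the tool from outside, world axes, zero at the start; "torque": the same for the moment, N m; "grip_width": finger opening in m.
Only numpy, scipy, OpenCV 4.12 (cv2) and the standard library are available. Lean on these libraries where they do the work, as an engineer would, in place of code of your own. Each camera call takes 0.05 s, during which the arm holds its last target.

## Working session

There is one attempt and no reset: what is moved stays moved. The work goes in short steps, Python scripts to look and compute and a shell command to move; the robot and the scene stay as the last step left them, time stands still between calls to the robot, and variables do not carry over. Pictures are saved under pics/ and viewed, and the job is handed in when it is done.

```bash
ls; mkdir -p pics; python3 - <<'E'
from bench import status, camera, camera_params, ticket, arm
import cv2, numpy as np
print(status.sense())
print(arm.nose_length)
for n in ("scene","side","wrist"):
    im=camera(n); cv2.imwrite(f"pics/{n}0.png",im)
    print(n,camera_params(n))
E
```

```text
pics
{'t': 0.0, 'qpos': array([-1.15599442e+00,  3.20277429e-01,  1.56564218e+00, -3.56972963e-07,
        1.25740723e+00, -2.00117261e-02]), 'joint_vel': array([-0.00038071,  0.00137282,  0.00132736, -0.00112609,  0.00011282,
       -0.00070786]), 'effort': array([-1.26991497e-03, -4.15531361e+01, -2.34162927e+01, -1.32934038e-04,
        8.32922640e-03, -1.63440120e-05]), 'tool_pos': array([ 0.24201906, -0.5210683 ,  0.22780488]), 'tcp_rot': array([[-9.06948529e-01, -6.99202164e-04,  4.21240877e-01],
       [-4.21241456e-01,  1.58698223e-03, -9.06947141e-01],
       [-3.43623835e-05, -9.99998496e-01, -1.73384414e-03]]), 'ft_force': array([-0.43480133, -0.49366408, -0.21892481]), 'torque': array([-0.02982636, -0.01252982,  0.009922  ]), 'grip_width': 0.08553674336167921}
0.022
scene {'vfov': 56.492791497393725, 'cx': 281.71535106973926, 'cy': 209.0468558990983, 'R': array([[ 0.57900779,  0.81521663, -0.01310822],
       [ 0.50939801, -0.37425972, -0.77488278],
       [-0.63660321,  0.44198587, -0.63196902]]), 't': array([-0.28937275, -0.17694562,  1.67196726])}
side {'vfov': 54.16971687297452, 'cx': 278.04509770559685, 'cy': 210.84046179218566, 'R': array([[-0.96525154, -0.26118038,  0.00861803],
       [-0.17335075,  0.61528249, -0.76901038],
       [ 0.1955479 , -0.7437824 , -0.63917819]]), 't': array([0.49776438, 0.17047636, 1.11430279])}
wrist {'vfov': 70.20188034127285, 'cx': 279.48937585593274, 'cy': 208.79677362861693, 'T_tool_cam': array([[-6.82174560e-04,  9.54914297e-01,  2.96880818e-01,
        -7.71410342e-02],
       [-4.79294405e-04, -2.96881165e-01,  9.54914312e-01,
        -1.45779992e-01],
       [ 9.99999652e-01,  5.09124936e-04,  6.60209858e-04,
         8.62139809e-04],
       [ 0.00000000e+00,  0.00000000e+00,  0.00000000e+00,
         1.00000000e+00]])}
```

View pics/scene0.png

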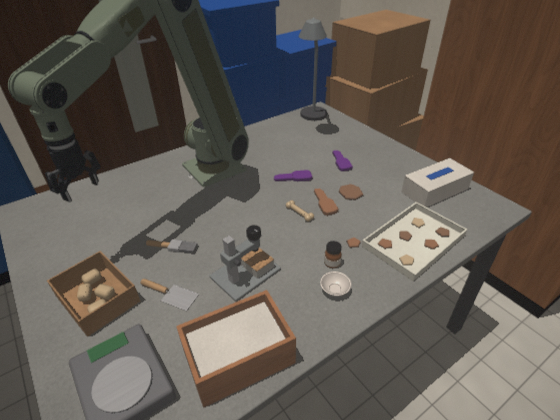

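View pics/side0.png

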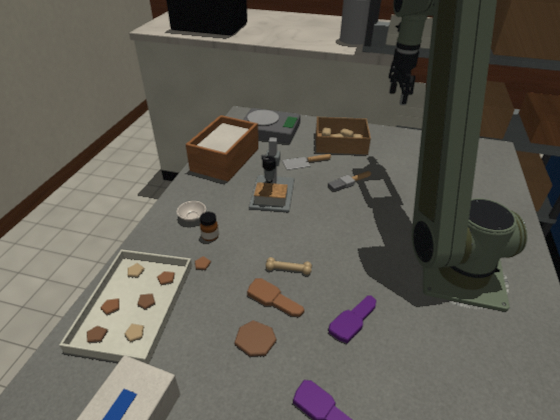

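View pics/wrist0.png

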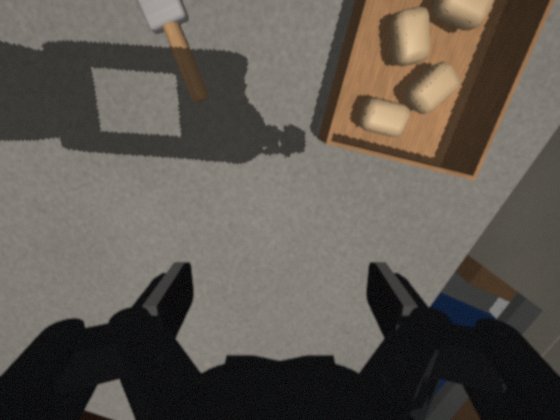

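Candidates for the rim sherd (scene / side pixel): the brown paddle shape (326,201)/(275,297); purple look-alikes (293,176)/(353,317) and (342,160)/(322,402); flat sherd (350,191)/(255,337); bone (299,211)/(289,267). By the description I choose the brown paddle, and I'll check it in a crop.

```bash
cat > h.py <<'E'
import numpy as np, cv2
from bench import status, camera, camera_params, arm
def K(p,h=420):
    f=h/2/np.tan(np.radians(p["vfov"]/2)); return np.array([[f,0,p["cx"]],[0,f,p["cy"]],[0,0,1]])
def ext(n,s=None):
    p=camera_params(n)
    if n!="wrist": return K(p),np.array(p["R"]),np.array(p["t"])
    s=s or status.sense(); T=np.array(p["T_tool_cam"]); Rt=np.array(s["tcp_rot"]); 
    Rwc=Rt@T[:3,:3]; c=Rt@T[:3,3]+s["tool_pos"]; return K(p),Rwc.T,-Rwc.T@c
def plane(e,uv,z):
    k,R,t=e; uv=np.atleast_2d(uv).astype(float)
    d=(np.linalg.inv(k)@np.c_[uv,np.ones(len(uv))].T).T@R; c=-R.T@t
    return c+d*((z-c[2])/d[:,2])[:,None]
def proj(e,X):
    k,R,t=e; q=(k@(R@np.atleast_2d(X).T+t[:,None])).T; return q[:,:2]/q[:,2:]
E
python3 - <<'E'
from h import *
a=cv2.imread("pics/side0.png"); b=cv2.imread("pics/scene0.png")
A=cv2.resize(a[260:350,225:315],(400,400),interpolation=cv2.INTER_CUBIC)
B=cv2.resize(a[130:220,230:320],(400,400),interpolation=cv2.INTER_CUBIC)
cv2.imwrite("pics/crop_side.png",np.hstack([A,B]))
A=cv2.resize(b[170:230,295:355],(400,400),interpolation=cv2.INTER_CUBIC)
B=cv2.resize(b[215:305,200:290],(400,400),interpolation=cv2.INTER_CUBIC)
cv2.imwrite("pics/crop_scene.png",np.hstack([A,B]))
es,ei=ext("scene"),ext("side")
print(plane(ei,[(275,297),(253,288),(300,308)],.015)); print(plane(es,[(326,201)],.015))
E
```

```text
[[0.4633272  0.22321362 0.015     ]
 [0.52523878 0.21056311 0.015     ]
 [0.39546998 0.2392251  0.015     ]]
[[0.47386432 0.22135644 0.015     ]]
```

View pics/crop_side.png

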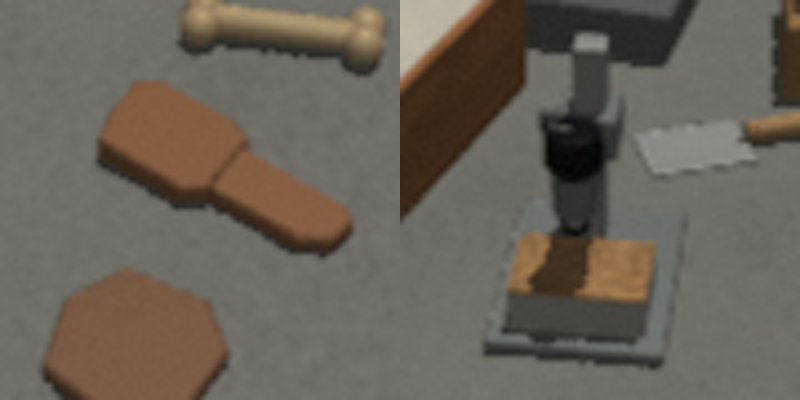

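View pics/crop_scene.png

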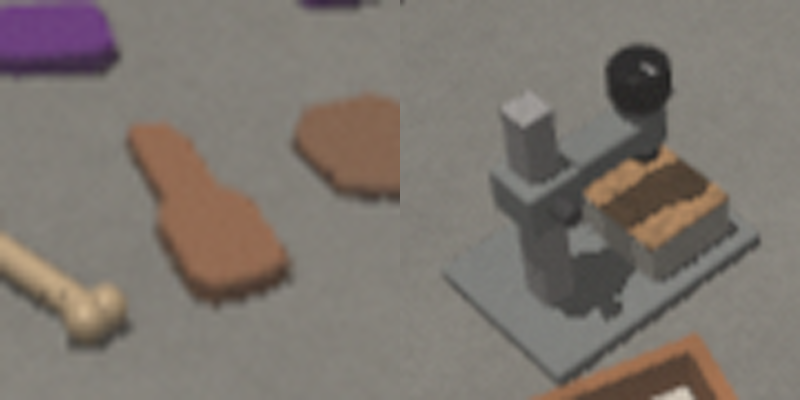

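```bash
cat > fit.py <<'E'
from h import *
from scipy.optimize import least_squares
es,ei=ext("scene"),ext("side")
def sc(x0,y0,s):  return lambda u,v:(x0+u/s,y0+v/s)
S=sc(230-400/(400/90),130,400/90); C=sc(200-400/(400/90),215,400/90)
def world(p,L):
    c,s=np.cos(p[2]),np.sin(p[2]); L=np.array(L)
    return np.c_[p[0]+c*L[:,0]-s*L[:,1],p[1]+s*L[:,0]+c*L[:,1],L[:,2]]
E
python3 - <<'E'
from fit import *
# rough via planes
pts=[S(487,345),S(662,352),S(687,218),S(528,203)]
print(plane(ei,pts,.012))
pts=[C(443,273),C(560,380),C(757,240)]
print(plane(es,pts,.012))
pts=[S(512,290),S(655,298),S(655,242),S(525,237)]
print(plane(ei,pts,.048))
print(plane(ei,[S(575,130)],.15),plane(es,[C(640,60)],.15))
E
```

```text
[[ 0.63641305 -0.0993756   0.012     ]
 [ 0.51401919 -0.12569591  0.012     ]
 [ 0.53498616 -0.29097672  0.012     ]
 [ 0.66061895 -0.27658018  0.012     ]]
[[ 0.5457794  -0.30021075  0.012     ]
 [ 0.67060862 -0.28086382  0.012     ]
 [ 0.64733423 -0.10986413  0.012     ]]
[[ 0.62362755 -0.12133363  0.048     ]
 [ 0.52361806 -0.13996795  0.048     ]
 [ 0.54002008 -0.20507707  0.048     ]
 [ 0.63377418 -0.18500787  0.048     ]]
[[ 0.59390138 -0.18149331  0.15      ]] [[ 0.57611822 -0.15127259  0.15      ]]
```

```bash
cat > go.py <<'E'
import sys
from h import *
from scipy.spatial.transform import Rotation as Ro
def go(x,y,z,ang):
    """ang: world angle (deg) of tool z axis, tool pointing down"""
    s=status.sense(); R=np.array(s["tcp_rot"]); a=np.radians(ang)
    zz=np.array([np.cos(a),np.sin(a),0]); yy=np.array([0,0,-1.]); T=np.c_[np.cross(yy,zz),yy,zz]
    d=R.T@(np.array([x,y,z])-s["tool_pos"])/.3; w=Ro.from_matrix(R.T@T).as_rotvec()/(np.pi/4)
    print("t",s["t"],"pos",s["tool_pos"].round(4),"zang",np.degrees(np.arctan2(R[1,2],R[0,2])).round(2),"w",(s["grip_width"]*1e3).round(1),"q6",s["qpos"].round(2))
    print("F",s["ft_force"].round(2),"M",s["torque"].round(3)); print("d",d.round(4),"w",w.round(4))
if __name__=="__main__": go(*map(float,sys.argv[1:5]))
E
python3 go.py 0.54 -0.167 0.32 98.6
```

```text
Traceback (most recent call last):
  File "go.py", line 11, in <module>
    if __name__=="__main__": go(*map(float,sys.argv[1:5]))
                             ~~^^^^^^^^^^^^^^^^^^^^^^^^^^^
  File "go.py", line 9, in go
    print("t",s["t"],"pos",s["tool_pos"].round(4),"zang",np.degrees(np.arctan2(R[1,2],R[0,2])).round(2),"w",(s["grip_width"]*1e3).round(1),"q6",s["qpos"].round(2))
                                                                                                            ^^^^^^^^^^^^^^^^^^^^^^^^^^^
AttributeError: 'float' object has no attribute 'round'
```

```bash
sed -i 's/(s\["grip_width"\]\*1e3).round(1)/round(s["grip_width"]*1e3,1)/' go.py
python3 go.py 0.54 -0.167 0.32 98.6
```

```text
t 0.15 pos [ 0.2421 -0.5212  0.228 ] zang -65.09 w 85.5 q6 [-1.16  0.32  1.57 -0.    1.26 -0.02]
F [ 0.11 -0.88  0.54] M [-0.03   0.052  0.027]
d [-1.398  -0.3058 -0.6528] w [ 3.0000e-04 -3.6375e+00 -2.5000e-03]
```

```bash
python3 -m inch '[{"dx":-0.7,"dy":-0.3,"dz":-0.33,"wy":-1},{"dx":-0.7,"dy":-0.3,"dz":-0.33,"wy":-1},{"dx":-0.7,"dy":-0.3,"dz":-0.33,"wy":-1},{"dx":-0.7,"dy":-0.3,"dz":-0.33,"wy":-1},{"dx":-0.7,"dy":-0.3,"dz":-0.33,"wy":-1},{"dx":-0.7,"dy":-0.3,"dz":-0.33,"wy":-1}]'; python3 go.py 0.54 -0.167 0.32 98.6
```

```text
t 0.15 pos [ 0.2421 -0.5212  0.228 ] zang -65.09 w 85.5 q6 [-1.16  0.32  1.57 -0.    1.26 -0.02]
F [ 0.11 -0.88  0.54] M [-0.03   0.052  0.027]
d [-1.398  -0.3058 -0.6528] w [ 3.0000e-04 -3.6375e+00 -2.5000e-03]invalid input at $[0]: expected keys dx, dy, dz, wx, wy, wz, fingers
```

```bash
python3 -m inch '[{"dx":-0.7,"dy":-0.3,"dz":-0.33,"wx":0,"wy":-1,"wz":0,"fingers":85},{"dx":-0.7,"dy":-0.3,"dz":-0.33,"wx":0,"wy":-1,"wz":0,"fingers":85},{"dx":-0.7,"dy":-0.3,"dz":-0.33,"wx":0,"wy":-1,"wz":0,"fingers":85},{"dx":-0.7,"dy":-0.3,"dz":-0.33,"wx":0,"wy":-1,"wz":0,"fingers":85},{"dx":-0.7,"dy":-0.3,"dz":-0.33,"wx":0,"wy":-1,"wz":0,"fingers":85},{"dx":-0.7,"dy":-0.3,"dz":-0.33,"wx":0,"wy":-1,"wz":0,"fingers":85}]'; python3 go.py 0.54 -0.167 0.32 98.6
```

```text
t: 0.75
tool_pos: [0.3946, -0.34, 0.3212]
tcp_rot: [[-0.335, 0.005, 0.942], [-0.942, -0.001, -0.335], [-0.0, -1.0, 0.005]]
ft_force: [-0.4, -0.7, -0.6]
grip_width: 0.0848
t 0.75 pos [ 0.3946 -0.34    0.3212] zang -19.55 w 84.8 q6 [-0.73  0.19  1.52  0.    1.43 -0.39]
F [-0.39 -0.66 -0.64] M [-0.031  0.017 -0.072]
d [-0.7055  0.0057  0.2638] w [-0.0047 -2.6255  0.0068]
```

```bash
python3 -m inch '[{"dx":-0.7,"dy":0,"dz":0.26,"wx":0,"wy":-1,"wz":0,"fingers":85},{"dx":-0.7,"dy":0,"dz":0.26,"wx":0,"wy":-1,"wz":0,"fingers":85},{"dx":-0.7,"dy":0,"dz":0.26,"wx":0,"wy":-1,"wz":0,"fingers":85},{"dx":-0.7,"dy":0,"dz":0.26,"wx":0,"wy":-1,"wz":0,"fingers":85},{"dx":-0.7,"dy":0,"dz":0.26,"wx":0,"wy":-1,"wz":0,"fingers":85},{"dx":-0.7,"dy":0,"dz":0.26,"wx":0,"wy":-1,"wz":0,"fingers":85}]'; python3 -m inch '[{"dx":0,"dy":0,"dz":0,"wx":0,"wy":-1,"wz":0,"fingers":85},{"dx":0,"dy":0,"dz":0,"wx":0,"wy":-1,"wz":0,"fingers":85},{"dx":0,"dy":0,"dz":0,"wx":0,"wy":-1,"wz":0,"fingers":85},{"dx":0,"dy":0,"dz":0,"wx":0,"wy":-1,"wz":0,"fingers":85},{"dx":0,"dy":0,"dz":0,"wx":0,"wy":-1,"wz":0,"fingers":85},{"dx":0,"dy":0,"dz":0,"wx":0,"wy":-1,"wz":0,"fingers":85}]';python3 -m inch '[{"dx":0,"dy":0,"dz":0,"wx":0,"wy":-0.6,"wz":0,"fingers":85},{"dx":0,"dy":0,"dz":0,"wx":0,"wy":-0.6,"wz":0,"fingers":85},{"dx":0,"dy":0,"dz":0,"wx":0,"wy":-0.6,"wz":0,"fingers":85},{"dx":0,"dy":0,"dz":0,"wx":0,"wy":-0.6,"wz":0,"fingers":85},{"dx":0,"dy":0,"dz":0,"wx":0,"wy":-0.6,"wz":0,"fingers":85}]'
python3 go.py 0.54 -0.167 0.32 98.6
python3 - <<'E'
from h import *
import pickle
s=status.sense(); im=camera("wrist"); pickle.dump(s,open("w1.pkl","wb"));cv2.imwrite("pics/w1.png",im)
E
```

```text
t: 1.35
tool_pos: [0.5382, -0.1699, 0.3177]
tcp_rot: [[0.428, -0.001, 0.904], [-0.904, 0.001, 0.428], [-0.001, -1.0, 0.0]]
ft_force: [0.2, -0.2, 0.5]
grip_width: 0.0848
t: 1.95
tool_pos: [0.5362, -0.1728, 0.3182]
tcp_rot: [[0.94, -0.001, 0.34], [-0.34, 0.0, 0.94], [-0.001, -1.0, -0.0]]
ft_force: [-0.3, -0.4, -0.2]
grip_width: 0.0848
t: 2.45
tool_pos: [0.5363, -0.1728, 0.3184]
tcp_rot: [[0.993, -0.0, -0.118], [0.118, 0.0, 0.993], [-0.0, -1.0, 0.0]]
ft_force: [-0.2, -0.8, 0.7]
grip_width: 0.0849
t 2.45 pos [ 0.5363 -0.1728  0.3184] zang 96.77 w 84.9 q6 [-0.33  0.26  1.43 -0.    1.46 -2.02]
F [-0.22 -0.76  0.69] M [-0.034  0.067 -0.025]
d [ 0.0147 -0.0053  0.0176] w [-0.0002 -0.0406 -0.0005]
```

View pics/w1.png

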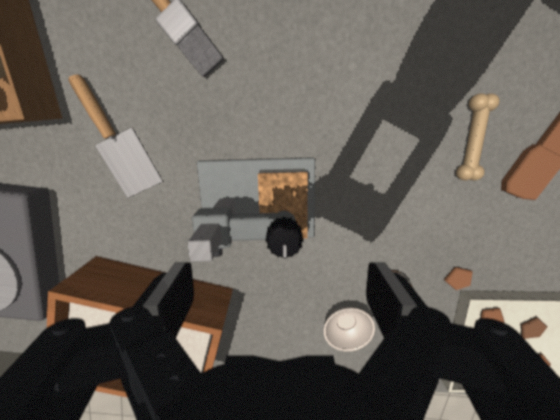

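```bash
python3 - <<'E'
from h import *
a=cv2.imread("pics/w1.png")[145:275,180:330]
cv2.imwrite("pics/w1c.png",cv2.resize(a,None,fx=4.6,fy=4.6,interpolation=cv2.INTER_CUBIC))
E
```

```text
(no output)
```

View pics/w1c.png

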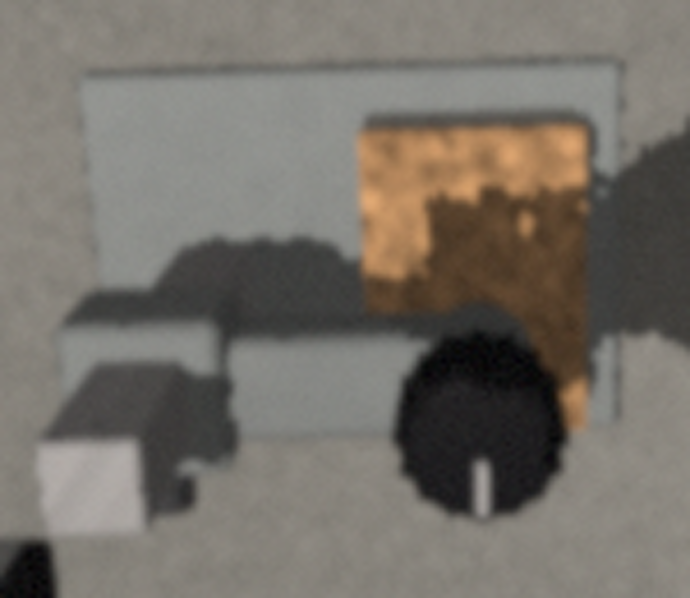

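```bash
python3 - <<'E'
from fit import *
import pickle
ew=ext("wrist",pickle.load(open("w1.pkl","rb")))
W=lambda u,v:(180+u/4.6-.4,145+v/4.6-.4)
ob=[(W(82,73),(-70,-130,12)),(W(620,62),(-70,50,12)),(W(362,127),(-55,-35,48)),(W(588,122),(-55,35,48)),
(W(38,440),(-12,-100,182)),(W(140,438),(-12,-76,182)),(W(148,535),(12,-76,182)),(W(43,537),(12,-100,182)),(W(481,432),(0,0,164))]
uv=np.array([o[0] for o in ob]); L=np.array([o[1] for o in ob])/1e3
f=lambda p:(proj(ew,world(p,L))-uv).ravel()
r=least_squares(f,[.588,-.16,.15]); print(r.x,np.degrees(r.x[2])); print(r.fun.reshape(-1,2).round(2))
# static cams
ob2=[(S(487,345),(-70,50,12),0),(S(662,352),(-70,50,12),0)]
so=[(S(487,345),(60,50,12)),(S(662,352),(-70,50,12)),(S(687,218),(-70,-130,12)),(S(512,290),(45,35,48)),(S(655,298),(-55,35,48)),(S(655,242),(-55,-35,48))]
co=[(C(443,273),(-70,-130,12)),(C(560,380),(60,-130,12)),(C(757,240),(60,50,12))]
L1=np.array([o[1] for o in so])/1e3;u1=np.array([o[0] for o in so]);L2=np.array([o[1] for o in co])/1e3;u2=np.array([o[0] for o in co])
g=lambda p:np.r_[(proj(ei,world(p,L1))-u1).ravel(),(proj(es,world(p,L2))-u2).ravel()]
q=least_squares(g,r.x); print(q.x,q.fun.reshape(-1,2).round(2)); print("at r",g(r.x).reshape(-1,2).round(2))
E
```

```text
[ 0.59107611 -0.16101327  0.14792515] 8.475486829926032
[[-1.64 -0.22]
 [ 0.77 -1.31]
 [-0.79  0.41]
 [-0.11  0.07]
 [-0.97 -0.36]
 [ 0.27 -0.55]
 [ 0.78 -0.42]
 [ 0.72 -0.26]
 [ 0.51  2.55]]
[ 0.58821    -0.16237057  0.16402363] [[-0.46 -0.89]
 [ 0.84  0.4 ]
 [-0.77 -2.01]
 [-1.07 -0.02]
 [-1.67  0.35]
 [ 0.17 -0.12]
 [-1.37 -0.83]
 [-0.34 -0.46]
 [ 0.24 -2.53]]
at r [[-1.65 -1.  ]
 [-0.43  0.72]
 [-1.08 -1.7 ]
 [-2.21 -0.07]
 [-2.87  0.61]
 [-0.64  0.14]
 [-0.64 -1.02]
 [-0.15 -0.26]
 [ 1.09 -1.86]]
```

```bash
python3 go.py 0.423 0.225 0.26 78.5
```

```text
t 2.5 pos [ 0.5363 -0.1728  0.3184] zang 96.77 w 85.2 q6 [-0.33  0.26  1.43 -0.    1.46 -2.02]
F [-0.49 -0.2   1.33] M [ 0.016 -0.007 -0.003]
d [-0.2186  0.195   1.3613] w [-1.00e-04  4.06e-01 -4.00e-04]
```

```bash
python3 -m inch '[{"dx":-0.18,"dy":0,"dz":1,"wx":0,"wy":0.4,"wz":0,"fingers":85},{"dx":-0.18,"dy":0,"dz":1,"wx":0,"wy":0.4,"wz":0,"fingers":85},{"dx":-0.18,"dy":0,"dz":1,"wx":0,"wy":0.4,"wz":0,"fingers":85},{"dx":-0.18,"dy":0,"dz":1,"wx":0,"wy":0.4,"wz":0,"fingers":85},{"dx":-0.18,"dy":0,"dz":1,"wx":0,"wy":0.4,"wz":0,"fingers":85},{"dx":-0.18,"dy":0,"dz":1,"wx":0,"wy":0.4,"wz":0,"fingers":85},{"dx":-0.18,"dy":0,"dz":1,"wx":0,"wy":0.4,"wz":0,"fingers":85}]';python3 go.py 0.423 0.225 0.26 78.5
```

```text
t: 3.2
tool_pos: [0.4449, 0.1224, 0.3188]
tcp_rot: [[0.982, -0.0, 0.189], [-0.189, 0.002, 0.982], [-0.001, -1.0, 0.002]]
ft_force: [0.2, -1.0, -0.9]
grip_width: 0.0851
t 3.2 pos [0.4449 0.1224 0.3188] zang 79.12 w 85.1 q6 [ 0.24  0.09  1.64  0.    1.41 -1.14]
F [ 0.16 -0.99 -0.9 ] M [ 0.03   0.013 -0.021]
d [-0.136   0.1967  0.3219] w [-0.0022  0.0138 -0.0008]
```

```bash
python3 -m inch '[{"dx":-0.14,"dy":0.19,"dz":0.32,"wx":0,"wy":0.01,"wz":0,"fingers":85},{"dx":-0.14,"dy":0.19,"dz":0.32,"wx":0,"wy":0.01,"wz":0,"fingers":85},{"dx":-0.14,"dy":0.19,"dz":0.32,"wx":0,"wy":0.01,"wz":0,"fingers":85},{"dx":-0.14,"dy":0.19,"dz":0.32,"wx":0,"wy":0.01,"wz":0,"fingers":85},{"dx":-0.14,"dy":0.19,"dz":0.32,"wx":0,"wy":0.01,"wz":0,"fingers":85},{"dx":-0.14,"dy":0.19,"dz":0.32,"wx":0,"wy":0.01,"wz":0,"fingers":45}]'
python3 go.py 0.423 0.225 0.26 78.5
python3 - <<'E'
from h import *
import pickle
s=status.sense(); im=camera("wrist"); pickle.dump(s,open("w2.pkl","wb"));cv2.imwrite("pics/w2.png",im)
E
```

```text
t: 3.8
tool_pos: [0.4248, 0.2198, 0.2624]
tcp_rot: [[0.979, 0.002, 0.202], [-0.202, -0.0, 0.979], [0.002, -1.0, 0.0]]
ft_force: [-0.0, 0.2, 0.5]
grip_width: 0.073
t 3.8 pos [0.4248 0.2198 0.2624] zang 78.35 w 73.0 q6 [ 0.45  0.14  1.71 -0.    1.28 -0.91]
F [-0.01  0.23  0.53] M [-0.002 -0.02   0.073]
d [-0.0092  0.0078  0.0156] w [-0.0004 -0.0033  0.002 ]
```

View pics/w2.png

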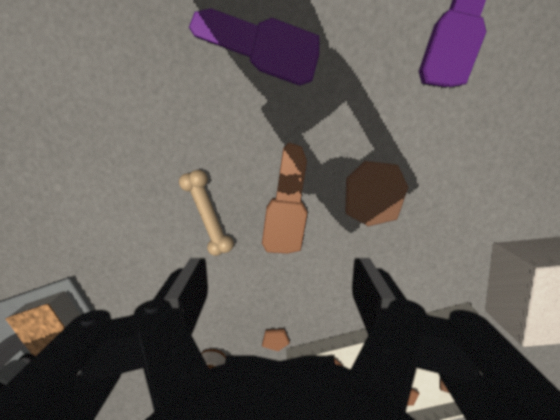

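```bash
python3 - <<'E'
from h import *
a=cv2.imread("pics/w2.png")[135:265,235:335]
cv2.imwrite("pics/w2c.png",cv2.resize(a,None,fx=4.6,fy=4.6,interpolation=cv2.INTER_CUBIC))
E
```

```text
(no output)
```

View pics/w2c.png

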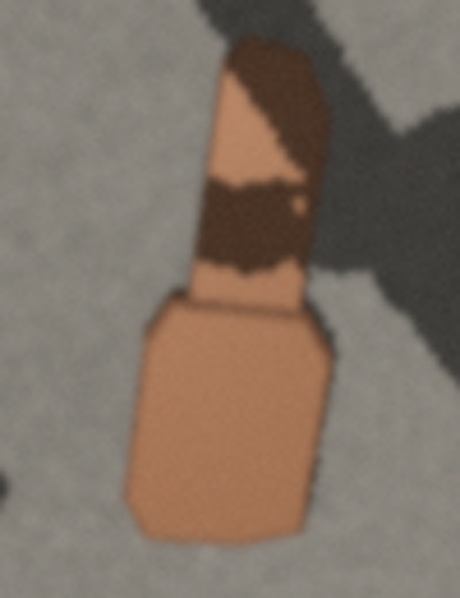

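```bash
python3 - <<'E'
from fit import *
import pickle
ew=ext("wrist",pickle.load(open("w2.pkl","rb")))
W=lambda u,v:(235+u/4.6-.4,135+v/4.6-.4)
tip=plane(ew,[W(281,38)],.013)[0]; mt=plane(ew,[W(261,195)],.014)[0]; sh=plane(ew,[W(246.5,303)],.014)[0]
rm=plane(ew,[W(229,428)],.018)[0]; end=plane(ew,[W(215,540)],.018)[0]
for p in (tip,mt,sh,rm,end): print(p.round(4))
d=end-tip; print("len",np.linalg.norm(d[:2]),"yaw",np.degrees(np.arctan2(d[1],d[0])))
for a,b in ((mt,rm),(tip,rm),(mt,end)): d=b-a;print(np.degrees(np.arctan2(d[1],d[0])))
print("tail w",np.linalg.norm(plane(ew,[W(206,190)],.014)-plane(ew,[W(317,203)],.014)))
yaw=np.arctan2(*(end-tip)[1::-1]); u=np.array([np.cos(yaw),np.sin(yaw)])
print("origin from tip",tip[:2]+.08*u,"from end",end[:2]-.076*u,"sh",sh)
o=(tip[:2]+.08*u+end[:2]-.076*u)/2; print("grip",o-.046*u)
es_=ext("side")
print("side check tip/end", proj(es_,np.r_[o-.08*u,.014]),proj(es_,np.r_[o+.076*u,.018]))
E
```

```text
[0.3895 0.2486 0.013 ]
[0.4322 0.2346 0.014 ]
[0.4634 0.2242 0.014 ]
[0.4998 0.2115 0.018 ]
[0.5355 0.1999 0.018 ]
len 0.15393107670666248 yaw -18.450047405198408
-18.85857301314311
-18.59539979753132
-18.562651347386623
tail w 0.03255406546145124
origin from tip [0.46537261 0.22329233] from end [0.46341003 0.2239471 ] sh [0.46335052 0.22417463 0.014     ]
grip [0.42075572 0.2381777 ]
side check tip/end [[301.89789629 312.05346653]] [[250.11512338 283.11089252]]
```

```bash
python3 go.py 0.421 0.238 0.06 71.4
```

```text
t 3.85 pos [0.4247 0.2198 0.2624] zang 78.34 w 66.0 q6 [ 0.45  0.14  1.71 -0.    1.28 -0.91]
F [0.12 0.66 0.12] M [ 0.05   0.027 -0.01 ]
d [-0.0255  0.6746  0.0565] w [-0.0008  0.1542  0.002 ]
```

```bash
python3 -m inch '[{"dx":-0.025,"dy":0.3,"dz":0.056,"wx":0,"wy":0.155,"wz":0,"fingers":48},{"dx":-0.025,"dy":0.5,"dz":0.056,"wx":0,"wy":0.155,"wz":0,"fingers":48},{"dx":-0.025,"dy":0.67,"dz":0.056,"wx":0,"wy":0.155,"wz":0,"fingers":48},{"dx":-0.025,"dy":0.67,"dz":0.056,"wx":0,"wy":0.155,"wz":0,"fingers":48},{"dx":-0.025,"dy":0.67,"dz":0.056,"wx":0,"wy":0.155,"wz":0,"fingers":48},{"dx":-0.025,"dy":0.67,"dz":0.056,"wx":0,"wy":0.155,"wz":0,"fingers":48},{"dx":-0.025,"dy":0.67,"dz":0.056,"wx":0,"wy":0.155,"wz":0,"fingers":48}]'
python3 go.py 0.421 0.238 0.03 71.4
python3 - <<'E'
from h import *
cv2.imwrite("pics/w3.png",camera("wrist"))
E
```

```text
t: 4.55
tool_pos: [0.4222, 0.2394, 0.0632]
tcp_rot: [[0.948, 0.005, 0.318], [-0.318, 0.002, 0.948], [0.004, -1.0, 0.004]]
ft_force: [0.1, 0.4, 0.2]
grip_width: 0.0479
t 4.55 pos [0.4222 0.2394 0.0632] zang 71.44 w 47.9 q6 [ 0.49  0.35  2.   -0.    0.78 -0.75]
F [0.11 0.43 0.21] M [-0.01  -0.006  0.027]
d [-0.0028  0.1106 -0.006 ] w [-0.0049  0.0008  0.0049]
```

View pics/w3.png

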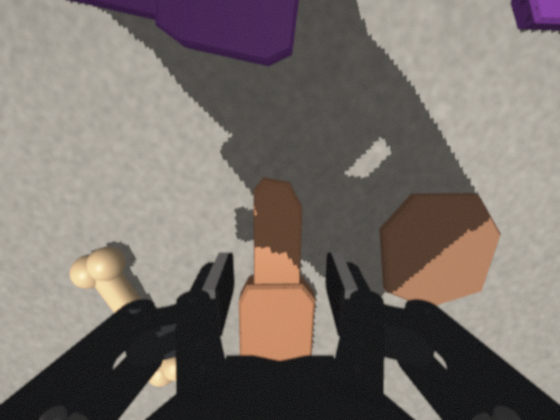

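```bash
python3 -m inch '[{"dx":-0.003,"dy":0.07,"dz":-0.004,"wx":-0.005,"wy":0,"wz":0.005,"fingers":46},{"dx":-0.003,"dy":0.12,"dz":-0.004,"wx":-0.005,"wy":0,"wz":0.005,"fingers":46},{"dx":-0.003,"dy":0.12,"dz":-0.004,"wx":-0.005,"wy":0,"wz":0.005,"fingers":46},{"dx":-0.003,"dy":0.12,"dz":-0.004,"wx":-0.005,"wy":0,"wz":0.005,"fingers":46}]'
python3 go.py 0.421 0.238 0.024 71.4
```

```text
t: 5.0
tool_pos: [0.4199, 0.2384, 0.0263]
tcp_rot: [[0.948, -0.002, 0.318], [-0.318, -0.001, 0.948], [-0.002, -1.0, -0.002]]
ft_force: [0.3, -0.3, 0.2]
grip_width: 0.0457
t 5.0 pos [0.4199 0.2384 0.0263] zang 71.48 w 45.7 q6 [ 0.49  0.41  2.04  0.    0.7  -0.76]
F [ 0.31 -0.27  0.23] M [-0.044 -0.004  0.038]
d [ 0.004   0.0076 -0.0001] w [ 0.0021  0.0018 -0.002 ]
```

```bash
python3 -m inch '[{"dx":0.002,"dy":0.009,"dz":0,"wx":0.002,"wy":0,"wz":-0.002,"fingers":42},{"dx":0.002,"dy":0.009,"dz":0,"wx":0.002,"wy":0,"wz":-0.002,"fingers":38}]'
python3 -m inch '[{"dx":0,"dy":0,"dz":0,"wx":0,"wy":0,"wz":0,"fingers":36},{"dx":0,"dy":0,"dz":0,"wx":0,"wy":0,"wz":0,"fingers":30},{"dx":0,"dy":0,"dz":0,"wx":0,"wy":0,"wz":0,"fingers":25},{"dx":0,"dy":0,"dz":0,"wx":0,"wy":0,"wz":0,"fingers":20},{"dx":0,"dy":0,"dz":0,"wx":0,"wy":0,"wz":0,"fingers":15}]'
python3 go.py 0.421 0.238 0.024 71.4
```

```text
t: 5.2
tool_pos: [0.4198, 0.2379, 0.0227]
tcp_rot: [[0.948, -0.001, 0.318], [-0.318, -0.001, 0.948], [-0.001, -1.0, -0.001]]
ft_force: [-0.4, 0.3, 0.5]
grip_width: 0.038
t: 5.7
tool_pos: [0.4192, 0.2377, 0.0218]
tcp_rot: [[0.948, -0.003, 0.318], [-0.318, -0.002, 0.948], [-0.002, -1.0, -0.003]]
ft_force: [-0.6, -0.3, -0.7]
grip_width: 0.0148
t 5.7 pos [0.4192 0.2377 0.0218] zang 71.49 w 14.8 q6 [ 0.49  0.42  2.04 -0.    0.69 -0.76]
F [-0.57 -0.3  -0.75] M [ 0.039  0.013 -0.018]
d [ 0.0053 -0.0072  0.003 ] w [ 0.0032  0.0019 -0.003 ]
```

```bash
python3 - <<'E'
from h import *
cv2.imwrite("pics/w4.png",np.hstack([camera("wrist")]))
a=camera("side");cv2.imwrite("pics/s4.png",cv2.resize(a[240:360,200:360],(800,600),interpolation=cv2.INTER_CUBIC))
E
```

```text
(no output)
```

View pics/w4.png

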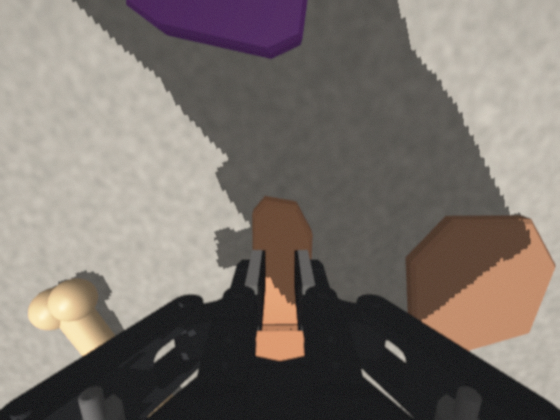

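View pics/s4.png

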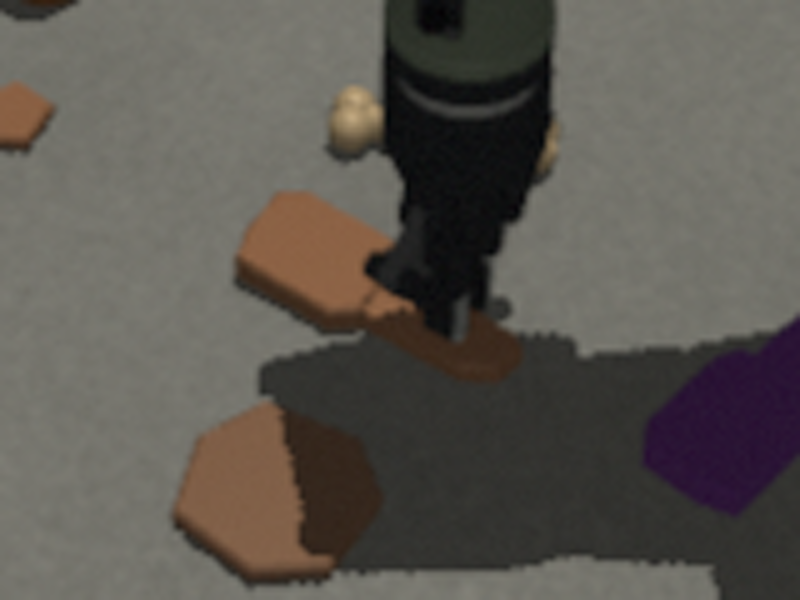

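```bash
python3 -m inch '[{"dx":0.005,"dy":-0.02,"dz":0.003,"wx":0.003,"wy":0,"wz":-0.003,"fingers":48},{"dx":0.005,"dy":-0.02,"dz":0.003,"wx":0.003,"wy":0,"wz":-0.003,"fingers":48},{"dx":0.005,"dy":-0.02,"dz":0.003,"wx":0.003,"wy":0,"wz":-0.003,"fingers":48},{"dx":0.005,"dy":-0.02,"dz":0.003,"wx":0.003,"wy":0,"wz":-0.003,"fingers":48},{"dx":0.005,"dy":0,"dz":0.003,"wx":0.003,"wy":0,"wz":-0.003,"fingers":48},{"dx":0.005,"dy":0.01,"dz":0.003,"wx":0.003,"wy":0,"wz":-0.003,"fingers":48}]'
python3 -m inch '[{"dx":0,"dy":0.006,"dz":0,"wx":0,"wy":0,"wz":0,"fingers":46},{"dx":0,"dy":0.006,"dz":0,"wx":0,"wy":0,"wz":0,"fingers":46}]'
python3 -m inch '[{"dx":0,"dy":0.006,"dz":0,"wx":0,"wy":0,"wz":0,"fingers":44},{"dx":0,"dy":0.006,"dz":0,"wx":0,"wy":0,"wz":0,"fingers":44}]'
python3 -m inch '[{"dx":0,"dy":0.006,"dz":0,"wx":0,"wy":0,"wz":0,"fingers":42},{"dx":0,"dy":0.006,"dz":0,"wx":0,"wy":0,"wz":0,"fingers":42}]'
python3 go.py 0.421 0.238 0.013 71.4
```

```text
t: 6.4
tool_pos: [0.4206, 0.2379, 0.0183]
tcp_rot: [[0.948, -0.001, 0.318], [-0.318, -0.0, 0.948], [-0.001, -1.0, -0.001]]
ft_force: [0.3, 0.1, -0.2]
grip_width: 0.0479
t: 6.6
tool_pos: [0.4206, 0.2379, 0.0166]
tcp_rot: [[0.948, -0.001, 0.318], [-0.318, -0.001, 0.948], [-0.001, -1.0, -0.001]]
ft_force: [-0.3, 0.4, -0.3]
grip_width: 0.046
t: 6.8
tool_pos: [0.4209, 0.238, 0.0151]
tcp_rot: [[0.948, -0.0, 0.318], [-0.318, -0.0, 0.948], [-0.0, -1.0, -0.0]]
ft_force: [-0.4, 0.3, -0.3]
grip_width: 0.0442
t: 7.0
tool_pos: [0.4208, 0.238, 0.0133]
tcp_rot: [[0.948, -0.0, 0.318], [-0.318, -0.0, 0.948], [-0.0, -1.0, -0.0]]
ft_force: [-1.1, 0.1, 0.1]
grip_width: 0.042
t 7.0 pos [0.4208 0.238  0.0133] zang 71.48 w 42.0 q6 [ 0.49  0.43  2.05 -0.    0.66 -0.76]
F [-1.15  0.08  0.05] M [0.029 0.013 0.019]
d [0.0006 0.0011 0.0002] w [ 0.0003  0.0019 -0.0002]
```

```bash
python3 -m inch '[{"dx":0,"dy":0.003,"dz":0,"wx":0,"wy":0,"wz":0,"fingers":40},{"dx":0,"dy":0.004,"dz":0,"wx":0,"wy":0,"wz":0,"fingers":38}]'
python3 -m inch '[{"dx":0,"dy":0,"dz":0,"wx":0,"wy":0,"wz":0,"fingers":36},{"dx":0,"dy":0,"dz":0,"wx":0,"wy":0,"wz":0,"fingers":35}]'
python3 -m inch '[{"dx":0,"dy":0,"dz":0,"wx":0,"wy":0,"wz":0,"fingers":33},{"dx":0,"dy":0,"dz":0,"wx":0,"wy":0,"wz":0,"fingers":30}]'
python3 go.py 0.421 0.238 0.013 71.4
```

```text
t: 7.2
tool_pos: [0.4209, 0.238, 0.0122]
tcp_rot: [[0.948, -0.0, 0.318], [-0.318, -0.0, 0.948], [-0.0, -1.0, -0.0]]
ft_force: [-0.3, 0.1, 0.6]
grip_width: 0.0382
t: 7.4
tool_pos: [0.421, 0.2381, 0.0123]
tcp_rot: [[0.948, 0.0, 0.318], [-0.318, -0.0, 0.948], [0.0, -1.0, -0.0]]
ft_force: [-0.6, -1.5, -0.3]
grip_width: 0.0348
t: 7.6
tool_pos: [0.421, 0.238, 0.0123]
tcp_rot: [[0.948, 0.0, 0.318], [-0.318, -0.0, 0.948], [0.0, -1.0, -0.0]]
ft_force: [0.6, 0.1, 0.7]
grip_width: 0.0298
t 7.6 pos [0.421  0.238  0.0123] zang 71.49 w 29.8 q6 [ 0.49  0.43  2.05 -0.    0.66 -0.76]
F [0.64 0.11 0.67] M [0.029 0.01  0.014]
d [ 0.0001 -0.0024 -0.0001] w [0.0001 0.0019 0.0001]
```

```bash
python3 - <<'E'
from h import *
cv2.imwrite("pics/w5.png",np.hstack([camera("wrist")]))
a=camera("side");cv2.imwrite("pics/s5.png",cv2.resize(a[270:330,240:320],(800,600),interpolation=cv2.INTER_CUBIC))
E
```

```text
(no output)
```

View pics/w5.png

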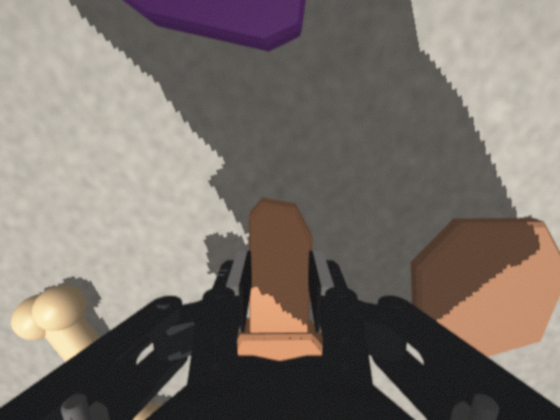

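View pics/s5.png

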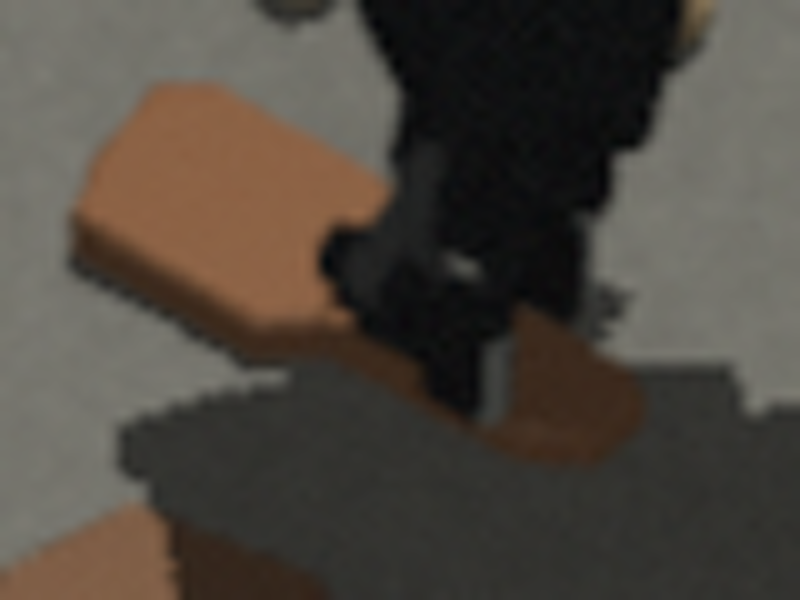

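```bash
python3 -m inch '[{"dx":0,"dy":0,"dz":0,"wx":0,"wy":0,"wz":0,"fingers":27},{"dx":0,"dy":0,"dz":0,"wx":0,"wy":0,"wz":0,"fingers":24},{"dx":0,"dy":0,"dz":0,"wx":0,"wy":0,"wz":0,"fingers":24}]'
python3 - <<'E'
from h import *
cv2.imwrite("pics/w6.png",np.hstack([camera("wrist")])[150:400,150:420])
E
```

```text
t: 8.0
tool_pos: [0.4209, 0.2381, 0.0123]
tcp_rot: [[0.948, 0.0, 0.318], [-0.318, -0.0, 0.948], [0.0, -1.0, -0.0]]
ft_force: [-0.6, -0.0, 0.5]
grip_width: 0.0241
```

View pics/w6.png

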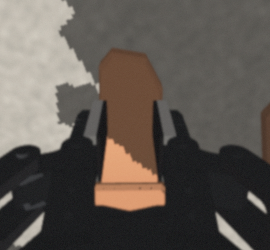

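```bash
python3 - <<'E'
from h import *
e=ext("side")
for z in (-.01,0,.01,.02,.03): print(z,proj(e,[[.427,.257,z],[.424,.2475,z]]).round(1).tolist(), plane(e,[(286.5,311.5),(289.5,312)],z).round(4).tolist())
# tail side edge
u=np.array([np.cos(-.3246),np.sin(-.3246)]);n=np.array([-u[1],u[0]])
g=np.array([.421,.238])
for z in (0,.014): print("tail edge",z,proj(e,[np.r_[g+.017*n,z],np.r_[g-.017*n,z],np.r_[g-.034*u,z]]).round(1).tolist())
E
```

```text
-0.01 [[285.5, 317.2], [287.6, 314.3]] [[0.4288, 0.24, -0.01], [0.4212, 0.2395, -0.01]]
0 [[285.6, 314.7], [287.7, 311.9]] [[0.4272, 0.2472, 0.0], [0.4197, 0.2467, 0.0]]
0.01 [[285.7, 312.2], [287.8, 309.4]] [[0.4255, 0.2545, 0.01], [0.4181, 0.2539, 0.01]]
0.02 [[285.8, 309.7], [287.9, 306.8]] [[0.4239, 0.2617, 0.02], [0.4166, 0.2612, 0.02]]
0.03 [[285.8, 307.1], [288.0, 304.3]] [[0.4223, 0.2689, 0.03], [0.4151, 0.2684, 0.03]]
tail edge 0 [[286.1, 313.8], [293.5, 304.5], [301.5, 315.5]]
tail edge 0.014 [[286.2, 310.3], [293.6, 301.0], [301.8, 312.0]]
```

```bash
python3 -m inch '[{"dx":0,"dy":-0.02,"dz":0,"wx":0,"wy":0,"wz":0,"fingers":46},{"dx":0,"dy":-0.02,"dz":0,"wx":0,"wy":0,"wz":0,"fingers":46},{"dx":0,"dy":-0.02,"dz":0,"wx":0,"wy":0,"wz":0,"fingers":46},{"dx":0,"dy":0,"dz":0,"wx":0,"wy":0,"wz":0,"fingers":44},{"dx":0,"dy":0,"dz":0,"wx":0,"wy":0,"wz":0,"fingers":44}]'
python3 -m inch '[{"dx":0,"dy":0.007,"dz":0,"wx":0,"wy":0,"wz":0,"fingers":42},{"dx":0,"dy":0.007,"dz":0,"wx":0,"wy":0,"wz":0,"fingers":42}]'
python3 -m inch '[{"dx":0,"dy":0.007,"dz":0,"wx":0,"wy":0,"wz":0,"fingers":42},{"dx":0,"dy":0.007,"dz":0,"wx":0,"wy":0,"wz":0,"fingers":42}]'
python3 - <<'E'
from h import *
cv2.imwrite("pics/w7.png",np.hstack([camera("wrist")])[150:400,150:420])
E
```

```text
t: 8.55
tool_pos: [0.4203, 0.2377, 0.0115]
tcp_rot: [[0.948, -0.001, 0.318], [-0.318, -0.001, 0.948], [-0.001, -1.0, -0.001]]
ft_force: [-0.5, -0.8, 0.1]
grip_width: 0.044
t: 8.75
tool_pos: [0.4207, 0.2379, 0.0098]
tcp_rot: [[0.948, -0.001, 0.318], [-0.318, -0.0, 0.948], [-0.001, -1.0, -0.001]]
ft_force: [0.4, -0.6, 0.5]
grip_width: 0.0417
t: 8.95
tool_pos: [0.4208, 0.238, 0.0079]
tcp_rot: [[0.948, -0.0, 0.318], [-0.318, -0.0, 0.948], [-0.0, -1.0, -0.0]]
ft_force: [-1.0, -0.8, -0.5]
grip_width: 0.042
```

View pics/w7.png

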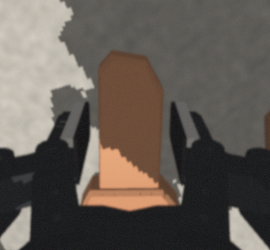

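```bash
python3 -m inch '[{"dx":0,"dy":0.007,"dz":0,"wx":0,"wy":0,"wz":0,"fingers":40},{"dx":0,"dy":0.007,"dz":0,"wx":0,"wy":0,"wz":0,"fingers":40}]'
python3 -m inch '[{"dx":0,"dy":0.004,"dz":0,"wx":0,"wy":0,"wz":0,"fingers":40},{"dx":0,"dy":0.004,"dz":0,"wx":0,"wy":0,"wz":0,"fingers":40}]'
python3 -m inch '[{"dx":0,"dy":0,"dz":0,"wx":0,"wy":0,"wz":0,"fingers":36},{"dx":0,"dy":0,"dz":0,"wx":0,"wy":0,"wz":0,"fingers":31},{"dx":0,"dy":0,"dz":0,"wx":0,"wy":0,"wz":0,"fingers":29}]'
```

```text
t: 9.2
tool_pos: [0.4208, 0.238, 0.0058]
tcp_rot: [[0.948, -0.0, 0.318], [-0.318, -0.0, 0.948], [-0.0, -1.0, -0.0]]
ft_force: [-0.5, 0.4, -0.8]
grip_width: 0.0401
t: 9.4
tool_pos: [0.4208, 0.238, 0.0047]
tcp_rot: [[0.948, -0.0, 0.318], [-0.318, -0.0, 0.948], [-0.0, -1.0, -0.0]]
ft_force: [0.3, -0.6, -0.3]
grip_width: 0.0401
t: 9.7
tool_pos: [0.421, 0.2381, 0.0052]
tcp_rot: [[0.948, 0.0, 0.318], [-0.318, 0.0, 0.948], [0.0, -1.0, 0.0]]
ft_force: [-0.4, -0.3, 5.6]
grip_width: 0.0318
```

```bash
python3 -m inch '[{"dx":0,"dy":0,"dz":0,"wx":0,"wy":0,"wz":0,"fingers":28}]'
python3 - <<'E'
from h import *
cv2.imwrite("pics/w8.png",np.hstack([camera("wrist")])[150:400,150:420])
a=camera("side");cv2.imwrite("pics/s8.png",cv2.resize(a[270:330,240:320],(800,600),interpolation=cv2.INTER_CUBIC))
E
```

```text
t: 9.8
tool_pos: [0.421, 0.2381, 0.0052]
tcp_rot: [[0.948, 0.0, 0.318], [-0.318, 0.0, 0.948], [0.0, -1.0, 0.0]]
ft_force: [-0.8, -0.2, 4.8]
grip_width: 0.0319
```

View pics/w8.png

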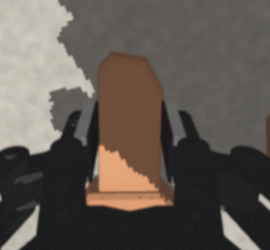

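View pics/s8.png

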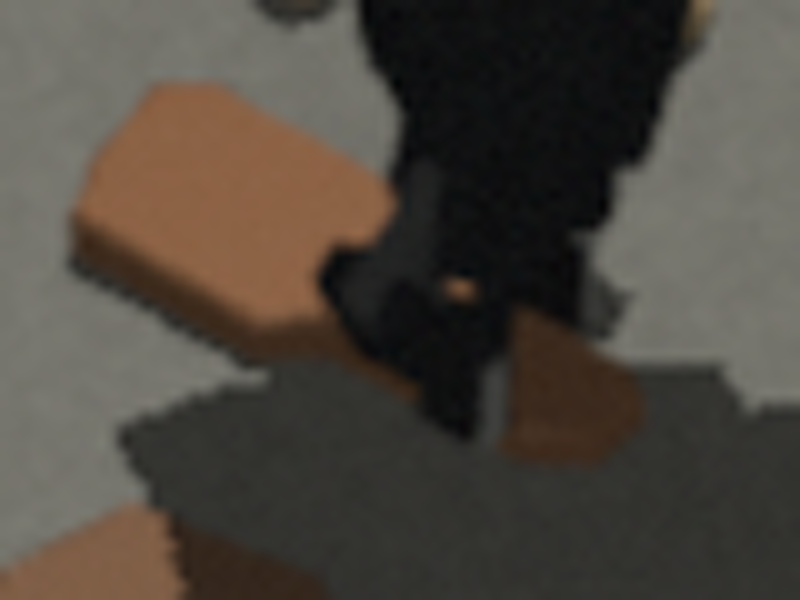

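```bash
python3 -m inch '[{"dx":0,"dy":-0.005,"dz":0,"wx":0,"wy":0,"wz":0,"fingers":20},{"dx":0,"dy":-0.01,"dz":0,"wx":0,"wy":0,"wz":0,"fingers":20},{"dx":0,"dy":-0.03,"dz":0,"wx":0,"wy":0,"wz":0,"fingers":20},{"dx":0,"dy":-0.06,"dz":0,"wx":0,"wy":0,"wz":0,"fingers":20},{"dx":0,"dy":-0.1,"dz":0,"wx":0,"wy":0,"wz":0,"fingers":20},{"dx":0,"dy":-0.1,"dz":0,"wx":0,"wy":0,"wz":0,"fingers":20}]'
python3 go.py 0.421 0.238 0.18 71.4
python3 - <<'E'
from h import *
cv2.imwrite("pics/w9.png",np.hstack([camera("wrist")])[150:400,150:420])
a=camera("side");cv2.imwrite("pics/s9.png",cv2.resize(a[230:330,220:320],(600,600),interpolation=cv2.INTER_CUBIC))
E
```

```text
t: 10.5
tool_pos: [0.4221, 0.2387, 0.0365]
tcp_rot: [[0.948, 0.003, 0.318], [-0.318, 0.002, 0.948], [0.003, -1.0, 0.003]]
ft_force: [-0.9, 1.0, -1.1]
grip_width: 0.0318
t 10.5 pos [0.4221 0.2387 0.0365] zang 71.49 w 31.8 q6 [ 0.49  0.39  2.03 -0.    0.72 -0.76]
F [-0.89  1.04 -1.12] M [0.051 0.1   0.034]
d [-0.0016 -0.4784 -0.0021] w [-0.0035  0.0019  0.0034]
```

View pics/w9.png

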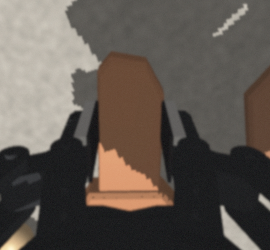

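View pics/s9.png

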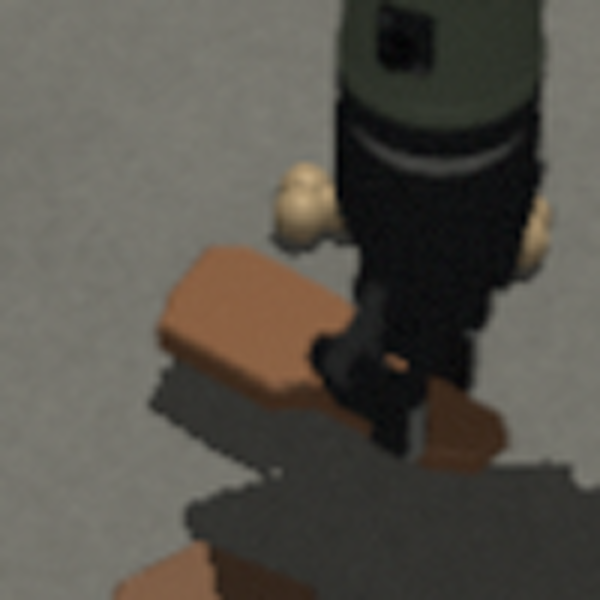

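```bash
python3 - <<'E'
from fit import *
import pickle
W=lambda u,v:(180+u/4.6-.4,145+v/4.6-.4)
ob=[(W(82,73),(-70,-130,12)),(W(620,62),(-70,50,12)),(W(362,127),(-55,-35,48)),(W(588,122),(-55,35,48)),
(W(38,440),(-12,-100,182)),(W(140,438),(-12,-76,182)),(W(148,535),(12,-76,182)),(W(43,537),(12,-100,182)),(W(481,432),(0,0,164))]
uv=np.array([o[0] for o in ob]); L=np.array([o[1] for o in ob])/1e3
s=pickle.load(open("w1.pkl","rb"))
def f(p):
    s2=dict(s); s2["tool_pos"]=s["tool_pos"]+np.array([0,0,p[3]]); e=ext("wrist",s2)
    return (proj(e,world(p,L))-uv).ravel()
r=least_squares(f,[.588,-.16,.15,0]); print(r.x); print(r.fun.reshape(-1,2).round(2))
E
```

```text
[ 0.59167022 -0.16048182  0.1479573   0.00160134]
[[-1.53  0.  ]
 [ 0.44 -1.08]
 [-0.91  0.6 ]
 [-0.43  0.26]
 [-0.71 -0.46]
 [ 0.4  -0.65]
 [ 0.89 -0.63]
 [ 0.96 -0.47]
 [ 0.24  2.44]]
```

```bash
python3 - <<'E'
from fit import *
for z in (.066,.072,.078,.084,.09):
    p=np.array([.5913,-.1607,.148]); P=world(p,[[0,11e-3,z],[-.0,0,z]])
    a=proj(ei,P); print(z,((a-[230,130])*400/90+[400,0]).round(0).tolist())
a=cv2.imread("pics/side0.png")[150:205,245:300]
cv2.imwrite("pics/foot.png",cv2.resize(a,(770,600)[0:1]*1+(600,) if 0 else (600,600),interpolation=cv2.INTER_CUBIC))
E
python3 go.py 0.421 0.238 0.18 71.4
```

```text
0.066 [[569.0, 254.0], [571.0, 245.0]]
0.072 [[569.0, 248.0], [571.0, 238.0]]
0.078 [[569.0, 241.0], [571.0, 232.0]]
0.084 [[569.0, 234.0], [571.0, 225.0]]
0.09 [[569.0, 227.0], [571.0, 218.0]]
t 10.6 pos [0.4211 0.2381 0.0352] zang 71.49 w 31.6 q6 [ 0.49  0.39  2.03 -0.    0.72 -0.76]
F [-0.43  1.12 -1.75] M [0.017 0.099 0.023]
d [ 2.000e-04 -4.828e-01 -2.000e-04] w [-0.0008  0.0019  0.0009]
```

View pics/foot.png

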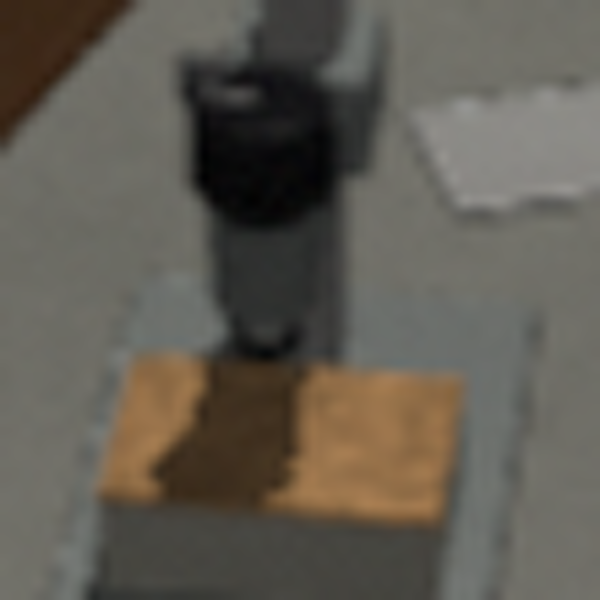

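```bash
python3 go.py 0.399 -0.189 0.13 98.4
```

```text
t 10.6 pos [0.4211 0.2381 0.0352] zang 71.49 w 31.6 q6 [ 0.49  0.39  2.03 -0.    0.72 -0.76]
F [-0.43  1.12 -1.75] M [0.017 0.099 0.023]
d [ 0.3824 -0.3168 -1.3733] w [-0.0006 -0.5981  0.0011]
```

```bash
python3 -m inch '[{"dx":0,"dy":-0.1,"dz":0,"wx":0,"wy":0,"wz":0,"fingers":20},{"dx":0.02,"dy":-0.2,"dz":-0.05,"wx":0,"wy":-0.05,"wz":0,"fingers":20},{"dx":0.04,"dy":-0.28,"dz":-0.14,"wx":0,"wy":-0.1,"wz":0,"fingers":20},{"dx":0.07,"dy":-0.31,"dz":-0.25,"wx":0,"wy":-0.15,"wz":0,"fingers":20},{"dx":0.1,"dy":-0.31,"dz":-0.37,"wx":0,"wy":-0.2,"wz":0,"fingers":20},{"dx":0.14,"dy":-0.31,"dz":-0.49,"wx":0,"wy":-0.26,"wz":0,"fingers":20},{"dx":0.17,"dy":-0.31,"dz":-0.61,"wx":0,"wy":-0.32,"wz":0,"fingers":20},{"dx":0.2,"dy":-0.31,"dz":-0.73,"wx":0,"wy":-0.38,"wz":0,"fingers":20},{"dx":0.24,"dy":-0.31,"dz":-0.85,"wx":0,"wy":-0.44,"wz":0,"fingers":20},{"dx":0.27,"dy":-0.31,"dz":-0.95,"wx":0,"wy":-0.5,"wz":0,"fingers":20},{"dx":0.28,"dy":-0.31,"dz":-1,"wx":0,"wy":-0.56,"wz":0,"fingers":20}]'
python3 go.py 0.399 -0.189 0.13 98.4
```

```text
t: 11.7
tool_pos: [0.4048, -0.0753, 0.1274]
tcp_rot: [[0.993, -0.001, -0.116], [0.116, -0.001, 0.993], [-0.001, -1.0, -0.0]]
ft_force: [0.5, 1.1, -1.5]
grip_width: 0.0313
t 11.7 pos [ 0.4048 -0.0753  0.1274] zang 96.67 w 31.3 q6 [-0.21  0.17  2.06 -0.    0.91 -1.9 ]
F [ 0.54  1.05 -1.48] M [0.009 0.088 0.023]
d [-0.0633 -0.0085 -0.3744] w [ 0.0006 -0.0384 -0.001 ]
```

```bash
python3 -m inch '[{"dx":-0.02,"dy":0,"dz":-0.1,"wx":0,"wy":-0.02,"wz":0,"fingers":20},{"dx":-0.04,"dy":0,"dz":-0.2,"wx":0,"wy":-0.038,"wz":0,"fingers":20},{"dx":-0.06,"dy":0,"dz":-0.3,"wx":0,"wy":-0.038,"wz":0,"fingers":20},{"dx":-0.063,"dy":0.05,"dz":-0.36,"wx":0,"wy":-0.038,"wz":0,"fingers":20},{"dx":-0.063,"dy":0.12,"dz":-0.37,"wx":0,"wy":-0.038,"wz":0,"fingers":20},{"dx":-0.063,"dy":0.19,"dz":-0.37,"wx":0,"wy":-0.038,"wz":0,"fingers":20},{"dx":-0.063,"dy":0.21,"dz":-0.37,"wx":0,"wy":-0.038,"wz":0,"fingers":20},{"dx":-0.063,"dy":0.21,"dz":-0.37,"wx":0,"wy":-0.038,"wz":0,"fingers":20}]'
python3 go.py 0.5082 -0.1730 0.062 98.4
python3 - <<'E'
from h import *
cv2.imwrite("pics/w10.png",camera("wrist"))
a=camera("side");cv2.imwrite("pics/s10.png",cv2.resize(a[120:240,220:380],(800,600),interpolation=cv2.INTER_CUBIC))
E
```

```text
t: 12.5
tool_pos: [0.3986, -0.1851, 0.0639]
tcp_rot: [[0.989, -0.003, -0.146], [0.146, 0.001, 0.989], [-0.002, -1.0, 0.002]]
ft_force: [0.0, 1.0, -0.9]
grip_width: 0.0318
t 12.5 pos [ 0.3986 -0.1851  0.0639] zang 98.41 w 31.8 q6 [-0.46  0.3   2.09 -0.    0.76 -2.18]
F [ 0.01  1.03 -0.89] M [0.031 0.102 0.062]
d [ 0.3672  0.0054 -0.0134] w [-0.002   0.0001 -0.0032]
```

View pics/w10.png

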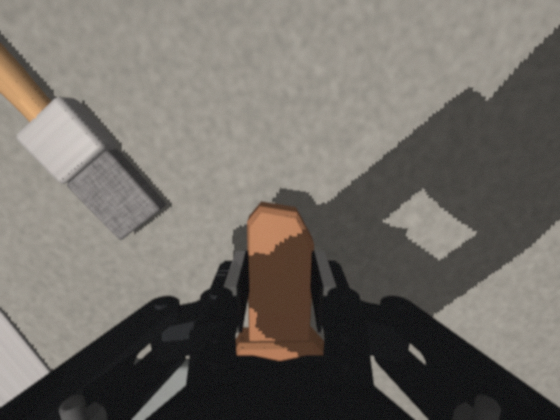

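View pics/s10.png

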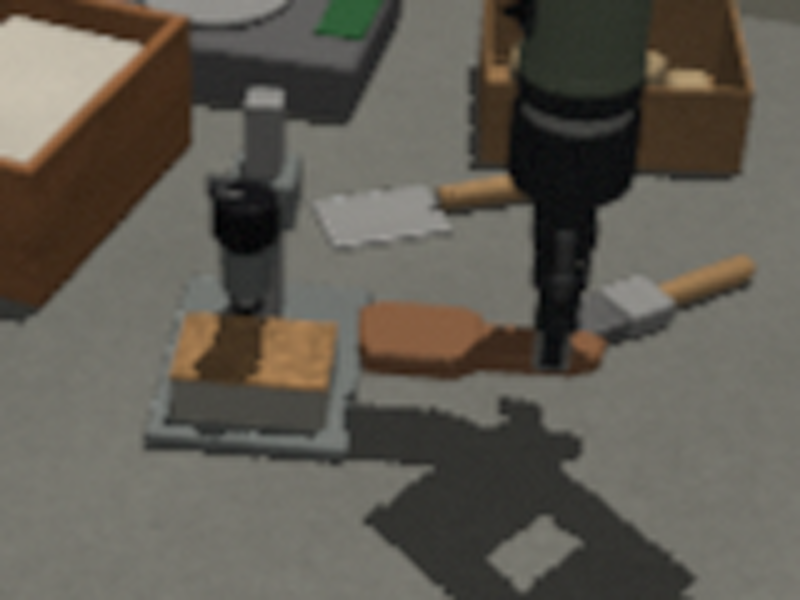

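```bash
python3 -m inch '[{"dx":0.02,"dy":0.012,"dz":-0.013,"wx":0,"wy":0,"wz":-0.003,"fingers":20},{"dx":0.07,"dy":0.014,"dz":-0.013,"wx":0,"wy":0,"wz":-0.003,"fingers":20},{"dx":0.12,"dy":0.014,"dz":-0.013,"wx":0,"wy":0,"wz":-0.003,"fingers":20},{"dx":0.17,"dy":0.014,"dz":-0.013,"wx":0,"wy":0,"wz":-0.003,"fingers":20},{"dx":0.22,"dy":0.014,"dz":-0.013,"wx":0,"wy":0,"wz":-0.003,"fingers":20},{"dx":0.22,"dy":0.014,"dz":-0.013,"wx":0,"wy":0,"wz":-0.003,"fingers":20}]'
python3 go.py 0.5082 -0.1730 0.059 98.4
```

```text
t: 13.2
tool_pos: [0.4683, -0.1797, 0.0608]
tcp_rot: [[0.989, 0.005, -0.148], [0.148, -0.001, 0.989], [0.005, -1.0, -0.001]]
ft_force: [0.0, -0.0, -0.1]
grip_width: 0.0317
t 13.2 pos [ 0.4683 -0.1797  0.0608] zang 98.49 w 31.7 q6 [-0.39  0.38  1.96  0.    0.8  -2.11]
F [ 0.03 -0.04 -0.1 ] M [-0.005  0.112 -0.002]
d [0.1347 0.0065 0.0025] w [0.0016 0.002  0.0061]
```

```bash
python3 - <<'E'
from h import *
a=camera("side");cv2.imwrite("pics/s11.png",cv2.resize(a[140:220,240:340],(750,600),interpolation=cv2.INTER_CUBIC))
E
```

```text
(no output)
```

View pics/s11.png

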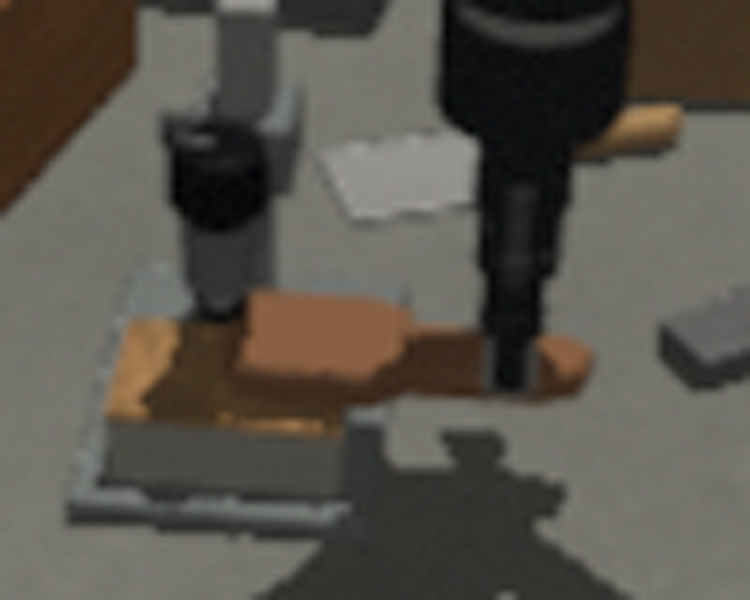

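```bash
python3 -m inch '[{"dx":0.03,"dy":0.004,"dz":0.002,"wx":0.001,"wy":0,"wz":0.003,"fingers":20},{"dx":0.07,"dy":0.006,"dz":0.002,"wx":0.001,"wy":0,"wz":0.004,"fingers":20},{"dx":0.11,"dy":0.006,"dz":0.003,"wx":0.001,"wy":0,"wz":0.004,"fingers":20},{"dx":0.135,"dy":0.006,"dz":0.003,"wx":0.001,"wy":0,"wz":0.004,"fingers":20},{"dx":0.135,"dy":0.006,"dz":0.003,"wx":0.001,"wy":0,"wz":0.004,"fingers":20}]'
python3 go.py 0.5082 -0.1730 0.054 98.4
python3 - <<'E'
from h import *
cv2.imwrite("pics/w12.png",camera("wrist"))
a=camera("side");cv2.imwrite("pics/s12.png",cv2.resize(a[140:220,240:340],(750,600),interpolation=cv2.INTER_CUBIC))
a=camera("scene");cv2.imwrite("pics/c12.png",cv2.resize(a[215:305,190:310],(800,600),interpolation=cv2.INTER_CUBIC))
E
```

```text
t: 13.75
tool_pos: [0.5067, -0.1729, 0.059]
tcp_rot: [[0.989, 0.0, -0.147], [0.147, 0.0, 0.989], [0.0, -1.0, 0.0]]
ft_force: [0.1, 0.6, -0.9]
grip_width: 0.0316
t 13.75 pos [ 0.5067 -0.1729  0.059 ] zang 98.44 w 31.6 q6 [-0.35  0.43  1.88  0.    0.83 -2.07]
F [ 0.12  0.64 -0.93] M [-0.009  0.089  0.027]
d [ 0.0048  0.0165 -0.0009] w [-0.0002  0.0008  0.0004]
```

View pics/s12.png

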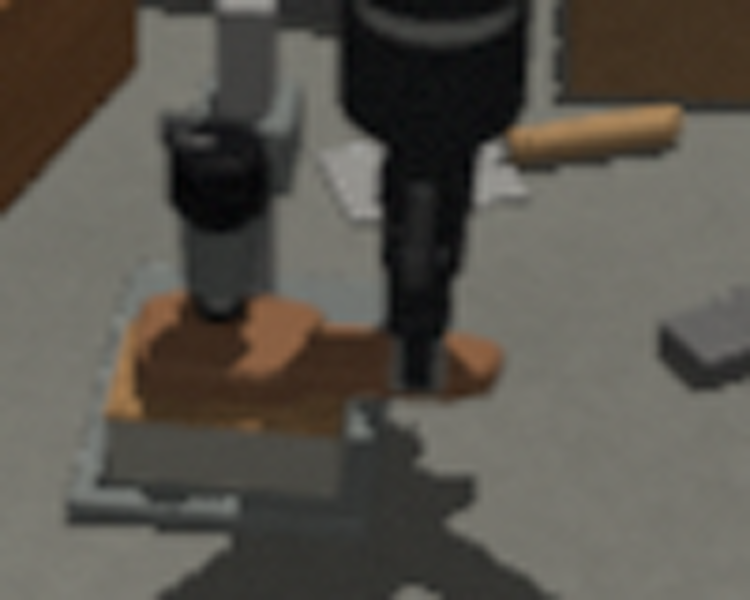

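View pics/c12.png

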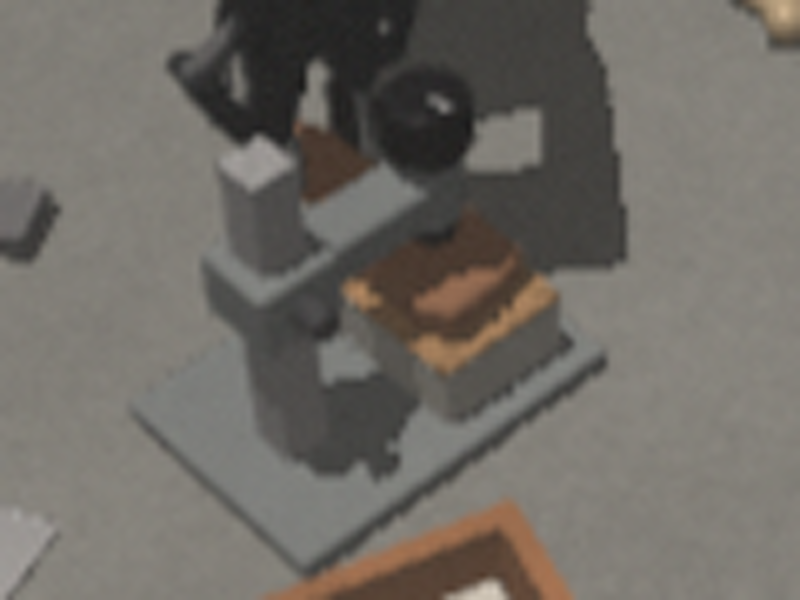

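```bash
python3 - <<'E'
from fit import *
a=cv2.imread("pics/s12.png")
s=status.sense(); print(s["tool_pos"])
def dr(p,L,col):
    q=((proj(ei,world(p,np.array(L)/1e3))-[240,140])*7.5+3).astype(int)
    cv2.polylines(a,[q.reshape(-1,1,2)],True,col,1)
P=np.array([.5913,-.1607,.148])
for z in (48,): dr(P,[(-55,-35,z),(45,-35,z),(45,35,z),(-55,35,z)],(255,0,0))
dr(P,[(-70,-130,12),(60,-130,12),(60,50,12),(-70,50,12)],(255,0,0))
dr(P,[(20*np.cos(t),20*np.sin(t),164) for t in np.linspace(0,6.28,20)],(0,255,255))
dr(P,[(11*np.cos(t),11*np.sin(t),84) for t in np.linspace(0,6.28,20)],(0,255,255))
z=53.8+18; d=-1.6
dr(P,[(-38+d,-28,z),(38+d,-28,z),(38+d,28,z),(-38+d,28,z)],(0,255,0))
z=53.8+14
dr(P,[(-118+d,-17,z),(-38+d,-17,z),(-38+d,17,z),(-118+d,17,z)],(0,255,0))
cv2.imwrite("pics/s12o.png",a)
E
```

```text
[ 0.50480532 -0.17284877  0.05874676]
```

View pics/s12o.png

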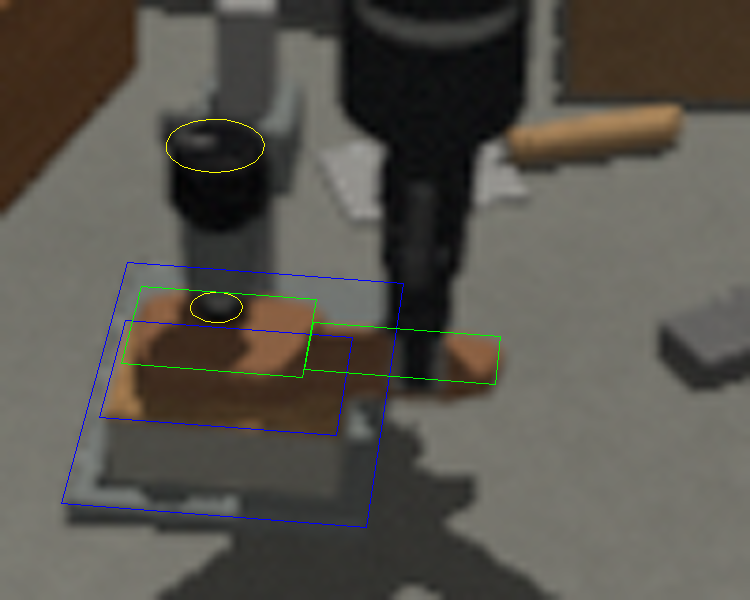

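View pics/w12.png

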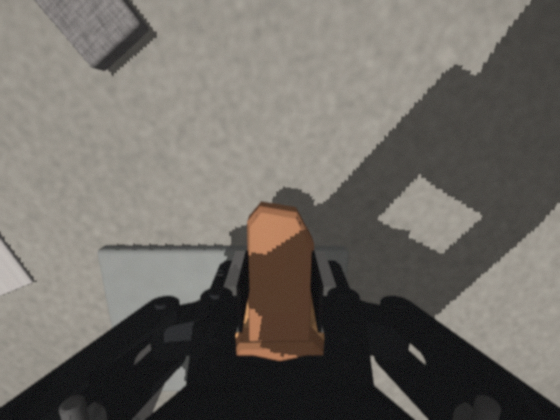

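```bash
python3 -m inch '[{"dx":0.011,"dy":0.005,"dz":0,"wx":0,"wy":0,"wz":0,"fingers":20},{"dx":0.011,"dy":0.01,"dz":0,"wx":0,"wy":0,"wz":0,"fingers":20},{"dx":0.011,"dy":0.01,"dz":0,"wx":0,"wy":0,"wz":0,"fingers":20}]'
python3 go.py 0.5082 -0.1730 0.053 98.4
python3 -m inch '[{"dx":0,"dy":0.004,"dz":0,"wx":0,"wy":0,"wz":0,"fingers":20},{"dx":0,"dy":0.004,"dz":0,"wx":0,"wy":0,"wz":0,"fingers":20}]'
python3 go.py 0.5082 -0.1730 0.053 98.4
```

```text
t: 14.2
tool_pos: [0.5082, -0.1725, 0.0557]
tcp_rot: [[0.989, -0.001, -0.146], [0.146, 0.001, 0.989], [-0.001, -1.0, 0.001]]
ft_force: [-0.5, 0.3, -1.6]
grip_width: 0.032
t 14.2 pos [ 0.5082 -0.1725  0.0557] zang 98.39 w 32.0 q6 [-0.35  0.43  1.88  0.    0.83 -2.07]
F [-0.48  0.31 -1.58] M [-0.002  0.085  0.03 ]
d [-0.0004  0.0089 -0.0018] w [-0.0013 -0.0003 -0.0017]
t: 14.4
tool_pos: [0.5084, -0.1725, 0.0546]
tcp_rot: [[0.989, -0.001, -0.146], [0.146, 0.001, 0.989], [-0.001, -1.0, 0.001]]
ft_force: [-0.3, 0.6, -0.7]
grip_width: 0.0317
t 14.4 pos [ 0.5084 -0.1725  0.0546] zang 98.39 w 31.7 q6 [-0.35  0.43  1.89  0.    0.82 -2.07]
F [-0.35  0.57 -0.74] M [ 0.032  0.063 -0.023]
d [-0.0008  0.0052 -0.0017] w [-0.0011 -0.0002 -0.0013]
```

```bash
python3 -m inch '[{"dx":0,"dy":0.003,"dz":0,"wx":0,"wy":0,"wz":0,"fingers":20},{"dx":0,"dy":0.003,"dz":0,"wx":0,"wy":0,"wz":0,"fingers":20}]'
python3 -m inch '[{"dx":0,"dy":0.003,"dz":0,"wx":0,"wy":0,"wz":0,"fingers":20},{"dx":0,"dy":0.003,"dz":0,"wx":0,"wy":0,"wz":0,"fingers":20}]'
python3 go.py 0.5082 -0.1730 0.053 98.4
```

```text
t: 14.6
tool_pos: [0.5085, -0.1725, 0.0538]
tcp_rot: [[0.989, -0.001, -0.146], [0.146, 0.001, 0.989], [-0.001, -1.0, 0.001]]
ft_force: [0.0, -1.1, -0.8]
grip_width: 0.0322
t: 14.8
tool_pos: [0.5086, -0.1725, 0.0532]
tcp_rot: [[0.989, -0.001, -0.146], [0.146, 0.0, 0.989], [-0.001, -1.0, 0.001]]
ft_force: [-0.7, 0.8, 2.1]
grip_width: 0.0318
t 14.8 pos [ 0.5086 -0.1725  0.0532] zang 98.4 w 31.8 q6 [-0.35  0.43  1.89  0.    0.82 -2.07]
F [-0.75  0.84  2.05] M [-0.021  0.148  0.018]
d [-0.0015  0.0007 -0.0013] w [-0.0007 -0.0001 -0.0007]
```

```bash
python3 -m inch '[{"dx":0,"dy":0,"dz":0,"wx":0,"wy":0,"wz":0,"fingers":33},{"dx":0,"dy":0,"dz":0,"wx":0,"wy":0,"wz":0,"fingers":36},{"dx":0,"dy":0,"dz":0,"wx":0,"wy":0,"wz":0,"fingers":42},{"dx":0,"dy":0,"dz":0,"wx":0,"wy":0,"wz":0,"fingers":50},{"dx":0,"dy":0,"dz":0,"wx":0,"wy":0,"wz":0,"fingers":54},{"dx":0,"dy":-0.02,"dz":0,"wx":0,"wy":0,"wz":0,"fingers":56}]'
python3 -m inch '[{"dx":0,"dy":-0.05,"dz":0,"wx":0,"wy":0,"wz":0,"fingers":56},{"dx":0,"dy":-0.15,"dz":0,"wx":0,"wy":0,"wz":0,"fingers":60},{"dx":0,"dy":-0.3,"dz":0,"wx":0,"wy":0,"wz":0,"fingers":64},{"dx":-0.1,"dy":-0.45,"dz":0,"wx":0,"wy":0,"wz":0,"fingers":64},{"dx":-0.2,"dy":-0.6,"dz":0,"wx":0,"wy":0,"wz":0,"fingers":64},{"dx":-0.2,"dy":-0.7,"dz":0,"wx":0,"wy":0,"wz":0,"fingers":64},{"dx":-0.2,"dy":-0.7,"dz":0,"wx":0,"wy":0,"wz":0,"fingers":64}]'
python3 go.py 0.5082 -0.1730 0.053 98.4
python3 - <<'E'
from h import *
import pickle
s=status.sense();pickle.dump(s,open("w13.pkl","wb"))
cv2.imwrite("pics/w13.png",camera("wrist"))
a=camera("side");cv2.imwrite("pics/side13.png",a);cv2.imwrite("pics/s13.png",cv2.resize(a[140:220,240:340],(750,600),interpolation=cv2.INTER_CUBIC))
E
```

```text
t: 15.4
tool_pos: [0.508, -0.1723, 0.0585]
tcp_rot: [[0.989, -0.002, -0.146], [0.146, 0.001, 0.989], [-0.002, -1.0, 0.002]]
ft_force: [0.2, 1.0, 1.3]
grip_width: 0.0558
t: 16.1
tool_pos: [0.4509, -0.1825, 0.2752]
tcp_rot: [[0.989, 0.011, -0.145], [0.145, -0.004, 0.989], [0.01, -1.0, -0.006]]
ft_force: [0.7, -1.1, 1.1]
grip_width: 0.0642
t 16.1 pos [ 0.4509 -0.1825  0.2752] zang 98.35 w 64.2 q6 [-0.41  0.15  1.68  0.    1.3  -2.12]
F [ 0.65 -1.08  1.15] M [-0.025  0.024 -0.003]
d [0.1863 0.7424 0.0081] w [ 0.0075 -0.0011  0.0124]
```

View pics/w13.png

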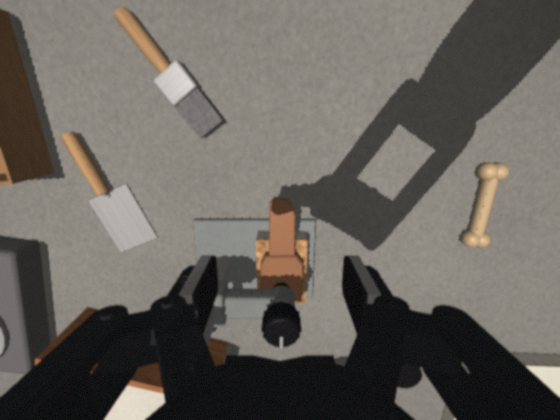

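View pics/s13.png

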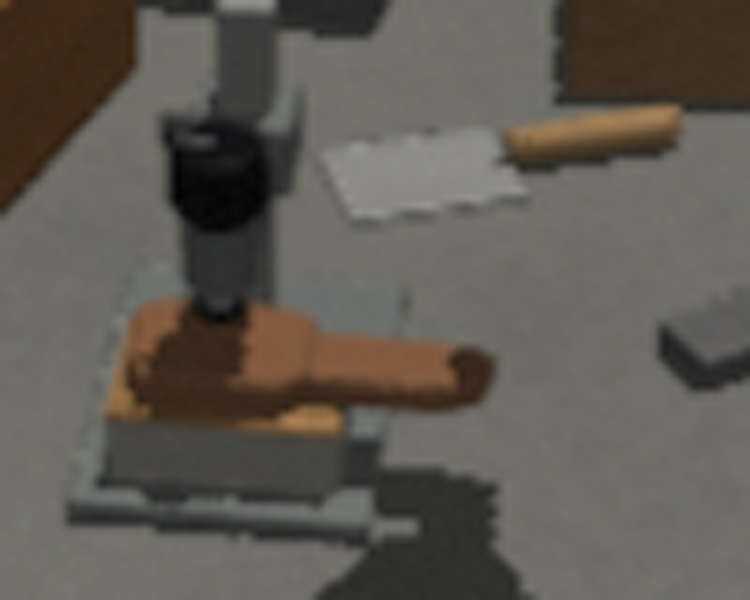

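```bash
python3 - <<'E'
from fit import *
import pickle
ew=ext("wrist",pickle.load(open("w13.pkl","rb")))
P=np.array([.5913,-.1607,.148])
def ov(img,e,x0,y0,s):
    def dr(L,col):
        q=((proj(e,world(P,np.array(L)/1e3))-[x0,y0])*s+s/2-.5).round().astype(int); cv2.polylines(img,[q.reshape(-1,1,2)],True,col,1)
    dr([(-55,-35,48),(45,-35,48),(45,35,48),(-55,35,48)],(255,0,0))
    dr([(-70,-130,12),(60,-130,12),(60,50,12),(-70,50,12)],(255,0,0))
    dr([(20*np.cos(t),20*np.sin(t),164) for t in np.linspace(0,6.28,20)],(0,255,255))
    dr([(-38,-28.5,66),(38,-28.5,66),(38,28.5,66),(-38,28.5,66)],(0,255,0))
    dr([(-118,-17,62),(-38,-17,62),(-38,17,62),(-118,17,62)],(0,255,0))
    return img
a=cv2.imread("pics/w13.png")[190:350,190:330]; b=cv2.imread("pics/side13.png")[150:210,250:310]
A=ov(cv2.resize(a,None,fx=3.75,fy=3.75,interpolation=cv2.INTER_CUBIC),ew,190,190,3.75)
cv2.imwrite("pics/o13w.png",A)
B=ov(cv2.resize(b,None,fx=10,fy=10,interpolation=cv2.INTER_CUBIC),ei,250,150,10); cv2.imwrite("pics/o13s.png",B)
E
```

```text
(no output)
```

View pics/o13w.png

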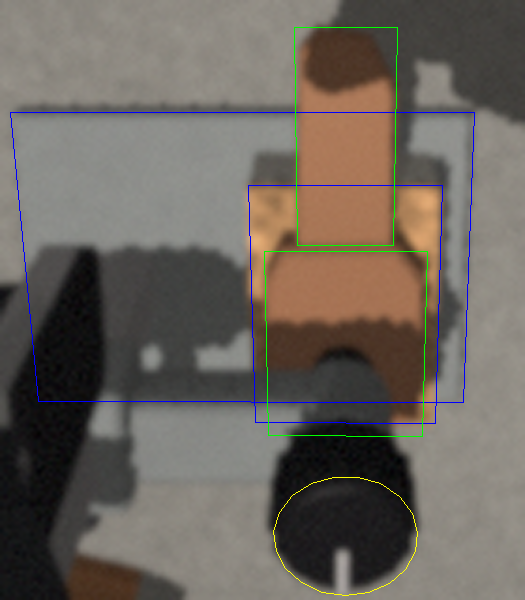

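View pics/o13s.png

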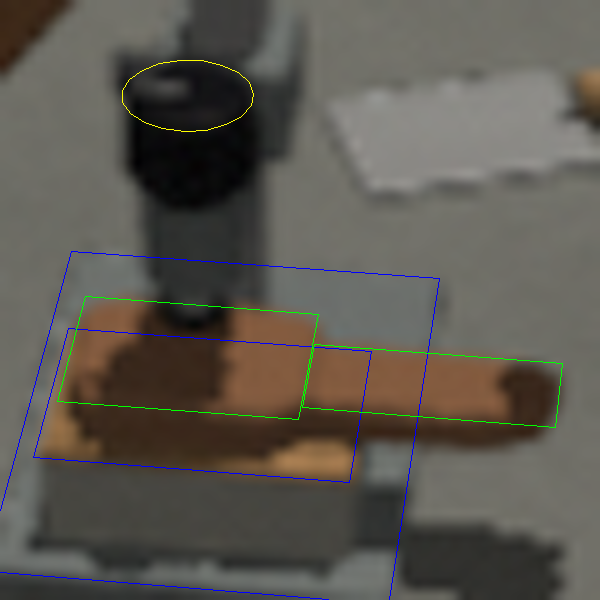

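```bash
python3 go.py 0.5915 -0.1605 0.20 121
```

```text
t 16.2 pos [ 0.4494 -0.1815  0.27  ] zang 98.38 w 63.9 q6 [-0.41  0.15  1.69  0.    1.3  -2.12]
F [-0.49  0.49  0.79] M [ 0.04   0.014 -0.022]
d [4.783e-01 2.342e-01 3.000e-04] w [ 0.0012 -0.5026  0.0017]
```

```bash
python3 -m inch '[{"dx":0.15,"dy":0,"dz":0,"wx":0,"wy":-0.15,"wz":0,"fingers":60},{"dx":0.3,"dy":0.05,"dz":0,"wx":0,"wy":-0.3,"wz":0,"fingers":60},{"dx":0.42,"dy":0.12,"dz":0,"wx":0,"wy":-0.4,"wz":0,"fingers":60},{"dx":0.478,"dy":0.2,"dz":0,"wx":0,"wy":-0.5,"wz":0,"fingers":60},{"dx":0.478,"dy":0.23,"dz":0,"wx":0,"wy":-0.5,"wz":0,"fingers":60},{"dx":0.478,"dy":0.23,"dz":0,"wx":0,"wy":-0.5,"wz":0,"fingers":60},{"dx":0.478,"dy":0.23,"dz":0,"wx":0,"wy":-0.5,"wz":0,"fingers":60}]'
python3 go.py 0.5915 -0.1605 0.17 121
python3 - <<'E'
from h import *
import pickle
s=status.sense();pickle.dump(s,open("w14.pkl","wb"))
cv2.imwrite("pics/w14.png",camera("wrist"))
a=camera("side");cv2.imwrite("pics/s14.png",cv2.resize(a[100:200,230:330],(600,600),interpolation=cv2.INTER_CUBIC))
E
```

```text
t: 16.9
tool_pos: [0.5904, -0.1605, 0.1999]
tcp_rot: [[0.859, -0.002, -0.513], [0.513, 0.001, 0.859], [-0.001, -1.0, 0.002]]
ft_force: [-0.1, -0.6, 1.3]
grip_width: 0.0598
t 16.9 pos [ 0.5904 -0.1605  0.1999] zang 120.84 w 59.8 q6 [-0.28  0.4   1.52  0.    1.23 -2.39]
F [-0.13 -0.61  1.3 ] M [0.022 0.035 0.004]
d [ 0.0032  0.0996 -0.0021] w [-0.002  -0.0036 -0.0016]
```

View pics/w14.png

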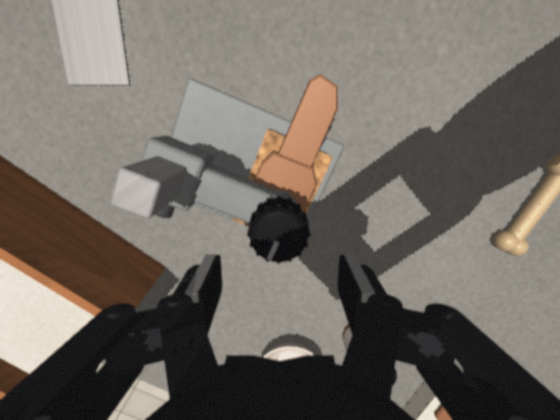

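View pics/s14.png

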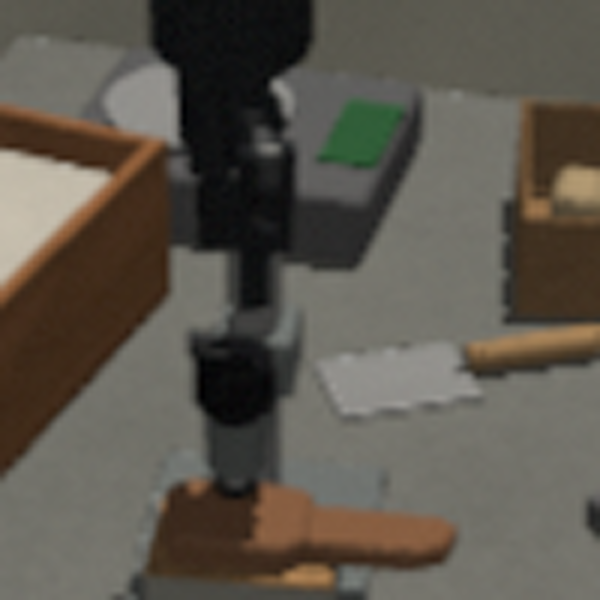

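```bash
python3 - <<'E'
from h import *
import pickle
e=ext("wrist",pickle.load(open("w14.pkl","rb")))
c=np.array([.5913,-.1607])
P=np.array([np.r_[c+.02*np.array([np.cos(t),np.sin(t)]),.164] for t in np.linspace(0,6.28,60)])
a=cv2.imread("pics/w14.png")[180:280,230:330]; a=cv2.resize(a,None,fx=6,fy=6,interpolation=cv2.INTER_CUBIC)
q=((proj(e,P)-[230,180])*6+2.5).astype(int); cv2.polylines(a,[q.reshape(-1,1,2)],True,(0,255,255),1)
cv2.imwrite("pics/o14.png",a)
E
```

View pics/o14.png

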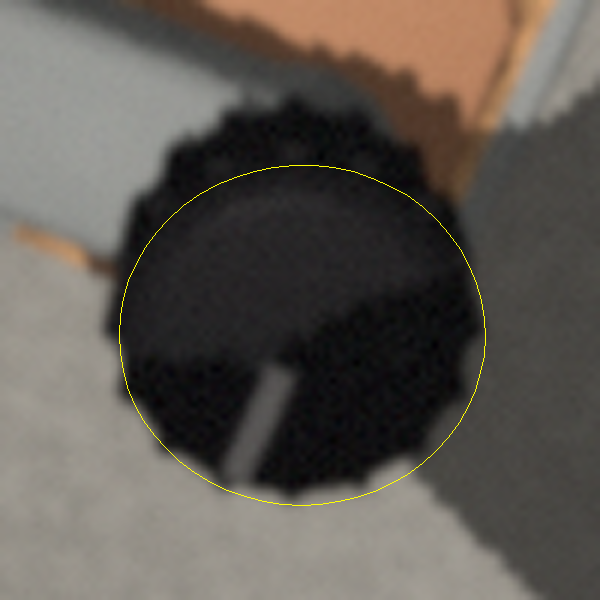

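```bash
python3 go.py 0.5908 -0.1618 0.147 121
```

```text
t 17.0 pos [ 0.5909 -0.1608  0.2012] zang 120.84 w 60.0 q6 [-0.28  0.4   1.52  0.    1.23 -2.39]
F [-0.73  0.03  1.08] M [0.027 0.006 0.023]
d [-0.0022  0.1808 -0.0027] w [ 0.0007 -0.0036  0.001 ]
```

```bash
python3 -m inch '[{"dx":-0.002,"dy":0.06,"dz":-0.003,"wx":0,"wy":0,"wz":0,"fingers":60},{"dx":-0.002,"dy":0.12,"dz":-0.003,"wx":0,"wy":0,"wz":0,"fingers":56},{"dx":-0.002,"dy":0.15,"dz":-0.003,"wx":0,"wy":0,"wz":0,"fingers":54},{"dx":-0.002,"dy":0.15,"dz":-0.003,"wx":0,"wy":0,"wz":0,"fingers":52}]'
python3 -m inch '[{"dx":0,"dy":0.015,"dz":0,"wx":0,"wy":0,"wz":0,"fingers":50},{"dx":0,"dy":0.03,"dz":0,"wx":0,"wy":0,"wz":0,"fingers":50},{"dx":0,"dy":0.03,"dz":0,"wx":0,"wy":0,"wz":0,"fingers":48}]'
python3 go.py 0.5908 -0.1618 0.147 121
python3 - <<'E'
from h import *
cv2.imwrite("pics/w15.png",camera("wrist"))
a=camera("side");cv2.imwrite("pics/s15.png",cv2.resize(a[100:200,230:330],(600,600),interpolation=cv2.INTER_CUBIC))
E
```

```text
t: 17.4
tool_pos: [0.5902, -0.1615, 0.1546]
tcp_rot: [[0.858, -0.002, -0.513], [0.513, 0.001, 0.858], [-0.001, -1.0, 0.002]]
ft_force: [0.1, 0.2, 0.2]
grip_width: 0.052
t: 17.7
tool_pos: [0.5909, -0.1614, 0.1457]
tcp_rot: [[0.858, -0.001, -0.513], [0.513, 0.001, 0.858], [-0.001, -1.0, 0.001]]
ft_force: [0.3, -1.1, 0.2]
grip_width: 0.0479
t 17.7 pos [ 0.5909 -0.1614  0.1457] zang 120.89 w 47.9 q6 [-0.29  0.44  1.6   0.    1.11 -2.4 ]
F [ 0.3  -1.12  0.16] M [-0.002  0.017  0.012]
d [-0.0011 -0.0043 -0.0009] w [-0.0015 -0.0024 -0.0008]
```

View pics/w15.png

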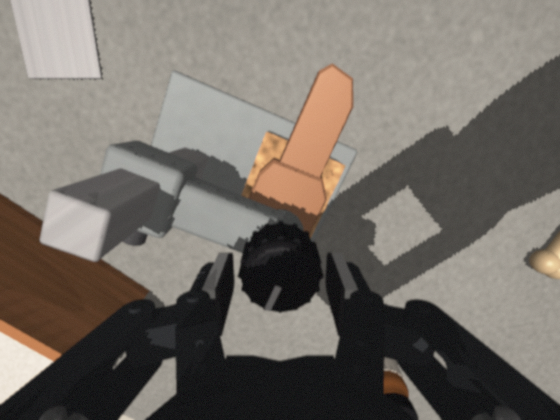

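View pics/s15.png

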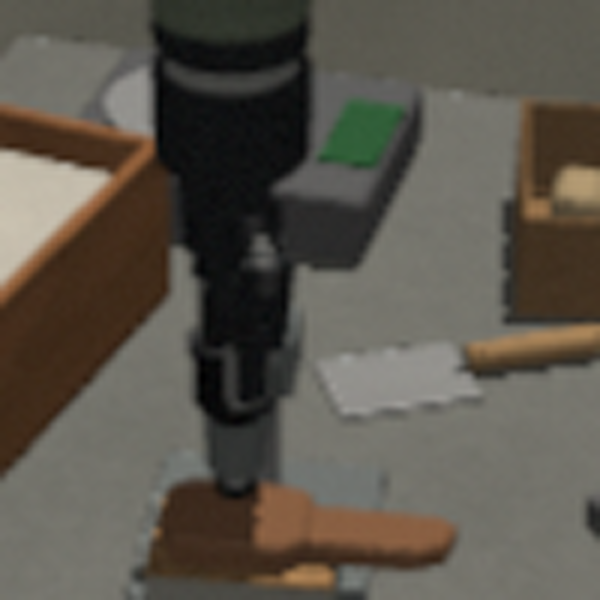

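```bash
python3 -m inch '[{"dx":0,"dy":0,"dz":0,"wx":0,"wy":0,"wz":0,"fingers":44},{"dx":0,"dy":0,"dz":0,"wx":0,"wy":0,"wz":0,"fingers":40},{"dx":0,"dy":0,"dz":0,"wx":0,"wy":0,"wz":0,"fingers":30},{"dx":0,"dy":0,"dz":0,"wx":0,"wy":0,"wz":0,"fingers":25},{"dx":0,"dy":0,"dz":0,"wx":0,"wy":0,"wz":0,"fingers":25}]'
python3 go.py 0.5908 -0.1618 0.147 121
```

```text
t: 18.3
tool_pos: [0.591, -0.161, 0.1467]
tcp_rot: [[0.858, -0.001, -0.513], [0.513, 0.001, 0.858], [0.0, -1.0, 0.001]]
ft_force: [-2.5, 2.8, 4.9]
grip_width: 0.0369
t 18.3 pos [ 0.591  -0.161   0.1467] zang 120.89 w 36.9 q6 [-0.29  0.44  1.6   0.    1.11 -2.4 ]
F [-2.46  2.8   4.9 ] M [ 0.426  0.361 -0.061]
d [-0.0018 -0.0011 -0.0019] w [-0.0017 -0.0024  0.0002]
```

```bash
cat > rd.py <<'E'
from h import *
s=status.sense();R=s["tcp_rot"]
print("t",round(s["t"],2),"zang",round(float(np.degrees(np.arctan2(R[1,2],R[0,2]))),1),"Mz",round(float(s["torque"][2]),3),"e6",round(float(s["effort"][5]),3),"F",s["ft_force"].round(1),"w",round(s["grip_width"]*1e3,1),"q6",round(float(s["qpos"][5]),2),"pos",s["tool_pos"].round(4))
E
python3 -m inch '[{"dx":0,"dy":0,"dz":0,"wx":0,"wy":0.1,"wz":0,"fingers":25},{"dx":0,"dy":0,"dz":0,"wx":0,"wy":0.2,"wz":0,"fingers":25}]' >/dev/null; python3 rd.py
python3 -m inch '[{"dx":0,"dy":0,"dz":0,"wx":0,"wy":0.1,"wz":0,"fingers":25},{"dx":0,"dy":0,"dz":0,"wx":0,"wy":0.2,"wz":0,"fingers":25}]' >/dev/null; python3 rd.py
python3 -m inch '[{"dx":0,"dy":0,"dz":0,"wx":0,"wy":0.1,"wz":0,"fingers":25},{"dx":0,"dy":0,"dz":0,"wx":0,"wy":0.2,"wz":0,"fingers":25}]' >/dev/null; python3 rd.py
```

```text
t 18.5 zang 111.7 Mz 0.126 e6 -0.532 F [-1.8  2.2  5.2] w 36.9 q6 -2.24 pos [ 0.591  -0.1611  0.1467]
t 18.7 zang 102.7 Mz 0.129 e6 -0.521 F [-1.6  2.1  5.9] w 36.7 q6 -2.08 pos [ 0.5911 -0.1611  0.1466]
t 18.9 zang 93.7 Mz 0.159 e6 -0.52 F [-2.8  2.4  5.8] w 36.8 q6 -1.92 pos [ 0.591  -0.1612  0.1467]
```

```bash

python3 -m inch '[{"dx":0,"dy":0,"dz":0,"wx":0,"wy":0.1,"wz":0,"fingers":25},{"dx":0,"dy":0,"dz":0,"wx":0,"wy":0.2,"wz":0,"fingers":25}]' >/dev/null; python3 rd.py
python3 -m inch '[{"dx":0,"dy":0,"dz":0,"wx":0,"wy":0.1,"wz":0,"fingers":25},{"dx":0,"dy":0,"dz":0,"wx":0,"wy":0.2,"wz":0,"fingers":25}]' >/dev/null; python3 rd.py
python3 -m inch '[{"dx":0,"dy":0,"dz":0,"wx":0,"wy":0.1,"wz":0,"fingers":25},{"dx":0,"dy":0,"dz":0,"wx":0,"wy":0.2,"wz":0,"fingers":25}]' >/dev/null; python3 rd.py
python3 -m inch '[{"dx":0,"dy":0,"dz":0,"wx":0,"wy":0.1,"wz":0,"fingers":25},{"dx":0,"dy":0,"dz":0,"wx":0,"wy":0.2,"wz":0,"fingers":25}]' >/dev/null; python3 rd.py
python3 -m inch '[{"dx":0,"dy":0,"dz":0,"wx":0,"wy":0.1,"wz":0,"fingers":25},{"dx":0,"dy":0,"dz":0,"wx":0,"wy":0.2,"wz":0,"fingers":25}]' >/dev/null; python3 rd.py
python3 - <<'E'
from h import *
a=camera("side");cv2.imwrite("pics/s16.png",cv2.resize(a[140:220,240:340],(750,600),interpolation=cv2.INTER_CUBIC))
E
python3 rd.py
```

```text
t 19.1 zang 84.7 Mz 0.183 e6 -0.52 F [-1.7  1.5  5.1] w 37.6 q6 -1.76 pos [ 0.5911 -0.1612  0.1467]
t 19.3 zang 75.7 Mz 0.122 e6 -0.52 F [-2.1  2.1  5. ] w 36.8 q6 -1.61 pos [ 0.5911 -0.1613  0.1467]
t 19.5 zang 66.7 Mz 0.162 e6 -0.52 F [-2.1  0.6  4.3] w 37.3 q6 -1.45 pos [ 0.5911 -0.1614  0.1467]
t 19.7 zang 57.7 Mz 0.14 e6 -0.519 F [-2.6  0.4  4.4] w 37.4 q6 -1.29 pos [ 0.591  -0.1614  0.1467]
t 19.9 zang 48.7 Mz 0.086 e6 -0.519 F [-2.6  0.6  4.4] w 36.9 q6 -1.14 pos [ 0.591  -0.1615  0.1467]
t 19.95 zang 48.6 Mz -0.111 e6 0.123 F [-2.3  0.1  4.5] w 37.3 q6 -1.13 pos [ 0.591  -0.1615  0.1467]
```

View pics/s16.png

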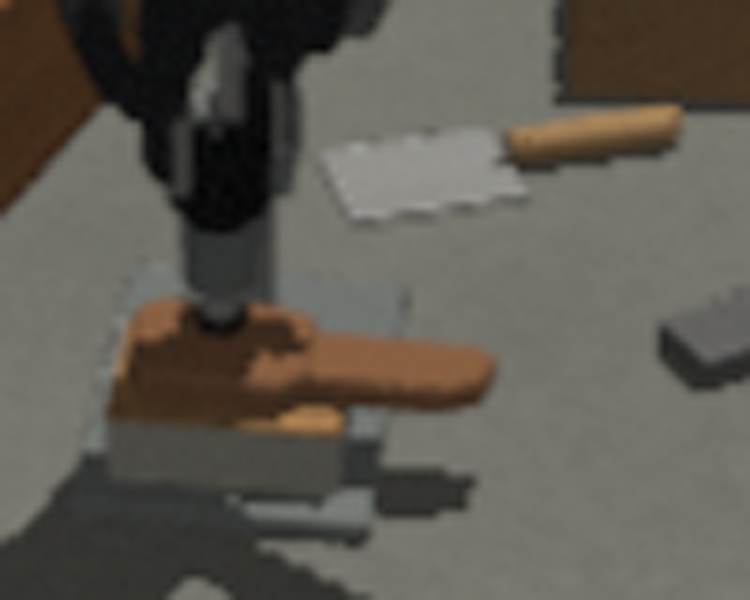

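```bash

python3 -m inch '[{"dx":0,"dy":0,"dz":0,"wx":0,"wy":0.1,"wz":0,"fingers":25},{"dx":0,"dy":0,"dz":0,"wx":0,"wy":0.2,"wz":0,"fingers":25}]' >/dev/null; python3 rd.py
python3 -m inch '[{"dx":0,"dy":0,"dz":0,"wx":0,"wy":0.1,"wz":0,"fingers":25},{"dx":0,"dy":0,"dz":0,"wx":0,"wy":0.2,"wz":0,"fingers":25}]' >/dev/null; python3 rd.py
python3 -m inch '[{"dx":0,"dy":0,"dz":0,"wx":0,"wy":0.1,"wz":0,"fingers":25},{"dx":0,"dy":0,"dz":0,"wx":0,"wy":0.2,"wz":0,"fingers":25}]' >/dev/null; python3 rd.py
python3 -m inch '[{"dx":0,"dy":0,"dz":0,"wx":0,"wy":0.1,"wz":0,"fingers":25},{"dx":0,"dy":0,"dz":0,"wx":0,"wy":0.2,"wz":0,"fingers":25}]' >/dev/null; python3 rd.py
python3 -m inch '[{"dx":0,"dy":0,"dz":0,"wx":0,"wy":0.1,"wz":0,"fingers":25},{"dx":0,"dy":0,"dz":0,"wx":0,"wy":0.2,"wz":0,"fingers":25}]' >/dev/null; python3 rd.py
```

```text
t 20.15 zang 39.7 Mz 0.085 e6 -0.528 F [-2.   1.1  6.1] w 37.2 q6 -0.98 pos [ 0.591  -0.1615  0.1467]
t 20.35 zang 30.7 Mz 0.102 e6 -0.519 F [-2.7  1.4  5.2] w 36.8 q6 -0.82 pos [ 0.5909 -0.1616  0.1467]
t 20.55 zang 21.7 Mz 0.143 e6 -0.519 F [-2.6  0.4  5.6] w 36.9 q6 -0.67 pos [ 0.5909 -0.1616  0.1467]
t 20.75 zang 12.7 Mz 0.145 e6 -0.518 F [-2.8  0.9  5.5] w 36.7 q6 -0.51 pos [ 0.5908 -0.1616  0.1467]
t 20.95 zang 3.7 Mz 0.143 e6 -0.518 F [-3.2  1.3  6.3] w 37.1 q6 -0.35 pos [ 0.5908 -0.1617  0.1467]
```

```bash

python3 -m inch '[{"dx":0,"dy":0,"dz":0,"wx":0,"wy":0.1,"wz":0,"fingers":25},{"dx":0,"dy":0,"dz":0,"wx":0,"wy":0.2,"wz":0,"fingers":25}]' >/dev/null; python3 rd.py
python3 -m inch '[{"dx":0,"dy":0,"dz":0,"wx":0,"wy":0.1,"wz":0,"fingers":25},{"dx":0,"dy":0,"dz":0,"wx":0,"wy":0.2,"wz":0,"fingers":25}]' >/dev/null; python3 rd.py
python3 -m inch '[{"dx":0,"dy":0,"dz":0,"wx":0,"wy":0.1,"wz":0,"fingers":25},{"dx":0,"dy":0,"dz":0,"wx":0,"wy":0.2,"wz":0,"fingers":25}]' >/dev/null; python3 rd.py
python3 -m inch '[{"dx":0,"dy":0,"dz":0,"wx":0,"wy":0.1,"wz":0,"fingers":25},{"dx":0,"dy":0,"dz":0,"wx":0,"wy":0.2,"wz":0,"fingers":25}]' >/dev/null; python3 rd.py
```

```text
t 21.15 zang -5.3 Mz 0.111 e6 -0.518 F [-3.2  0.4  6.7] w 37.4 q6 -0.19 pos [ 0.5907 -0.1617  0.1467]
t 21.35 zang -14.3 Mz 0.134 e6 -0.518 F [-3.7  0.8  5.2] w 37.2 q6 -0.04 pos [ 0.5906 -0.1617  0.1467]
t 21.55 zang -23.3 Mz 0.078 e6 -0.518 F [-4.2  0.8  5.8] w 36.8 q6 0.12 pos [ 0.5905 -0.1617  0.1467]
t 21.75 zang -32.3 Mz 0.164 e6 -0.518 F [-4.1  0.1  6.9] w 37.4 q6 0.28 pos [ 0.5905 -0.1616  0.1467]
```

```bash

python3 -m inch '[{"dx":0,"dy":0,"dz":0,"wx":0,"wy":0.1,"wz":0,"fingers":25},{"dx":0,"dy":0,"dz":0,"wx":0,"wy":0.2,"wz":0,"fingers":25}]' >/dev/null; python3 rd.py
python3 -m inch '[{"dx":0,"dy":0,"dz":0,"wx":0,"wy":0.1,"wz":0,"fingers":25},{"dx":0,"dy":0,"dz":0,"wx":0,"wy":0.2,"wz":0,"fingers":25}]' >/dev/null; python3 rd.py
python3 -m inch '[{"dx":0,"dy":0,"dz":0,"wx":0,"wy":0.1,"wz":0,"fingers":25},{"dx":0,"dy":0,"dz":0,"wx":0,"wy":0.2,"wz":0,"fingers":25}]' >/dev/null; python3 rd.py
python3 - <<'E'
from h import *
a=camera("side");cv2.imwrite("pics/s17.png",cv2.resize(a[140:220,240:340],(750,600),interpolation=cv2.INTER_CUBIC))
E
```

```text
t 21.95 zang -41.2 Mz 0.15 e6 -0.518 F [-3.5  0.1  5.1] w 37.1 q6 0.43 pos [ 0.5904 -0.1616  0.1467]
t 22.15 zang -50.3 Mz 0.137 e6 -0.518 F [-4.1  0.6  5.8] w 37.2 q6 0.59 pos [ 0.5903 -0.1616  0.1466]
t 22.35 zang -59.2 Mz 0.161 e6 -0.482 F [-3.4  0.6  5.7] w 37.2 q6 0.75 pos [ 0.5903 -0.1615  0.1467]
```

View pics/s17.png

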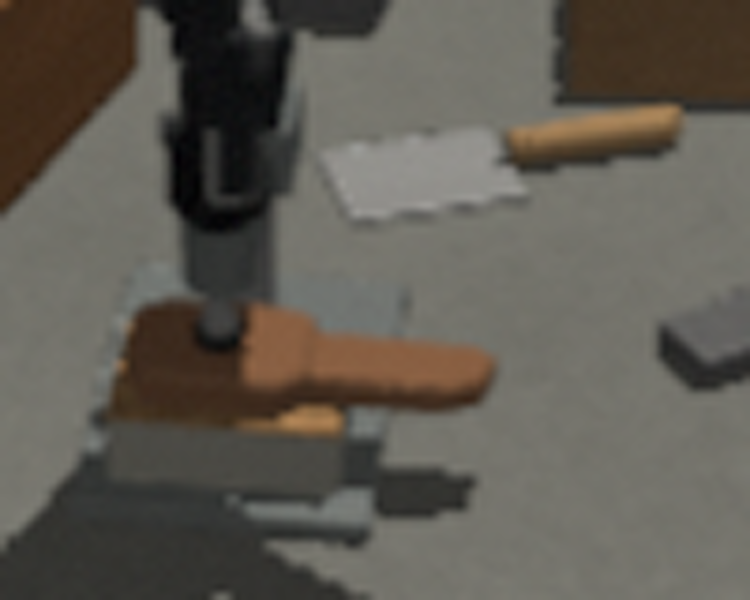

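```bash

python3 -m inch '[{"dx":0,"dy":0,"dz":0,"wx":0,"wy":0.1,"wz":0,"fingers":25},{"dx":0,"dy":0,"dz":0,"wx":0,"wy":0.2,"wz":0,"fingers":25}]' >/dev/null; python3 rd.py
python3 -m inch '[{"dx":0,"dy":0,"dz":0,"wx":0,"wy":0.1,"wz":0,"fingers":25},{"dx":0,"dy":0,"dz":0,"wx":0,"wy":0.2,"wz":0,"fingers":25}]' >/dev/null; python3 rd.py
```

```text
t 22.6 zang -68.2 Mz 0.196 e6 -0.47 F [-4.5  1.5  6.6] w 36.9 q6 0.91 pos [ 0.5903 -0.1615  0.1467]
t 22.8 zang -77.2 Mz 0.143 e6 -0.457 F [-4.7  0.8  6.2] w 37.3 q6 1.06 pos [ 0.5903 -0.1614  0.1467]
```

```bash

python3 -m inch '[{"dx":0,"dy":0,"dz":0,"wx":0,"wy":0.1,"wz":0,"fingers":25},{"dx":0,"dy":0,"dz":0,"wx":0,"wy":0.2,"wz":0,"fingers":25}]' >/dev/null; python3 rd.py
python3 -m inch '[{"dx":0,"dy":0,"dz":0,"wx":0,"wy":0.1,"wz":0,"fingers":25},{"dx":0,"dy":0,"dz":0,"wx":0,"wy":0.2,"wz":0,"fingers":25}]' >/dev/null; python3 rd.py
python3 -m inch '[{"dx":0,"dy":0,"dz":0,"wx":0,"wy":0.1,"wz":0,"fingers":25},{"dx":0,"dy":0,"dz":0,"wx":0,"wy":0.2,"wz":0,"fingers":25}]' >/dev/null; python3 rd.py
python3 -m inch '[{"dx":0,"dy":0,"dz":0,"wx":0,"wy":0.1,"wz":0,"fingers":25},{"dx":0,"dy":0,"dz":0,"wx":0,"wy":0.2,"wz":0,"fingers":25}]' >/dev/null; python3 rd.py
```

```text
t 23.0 zang -86.2 Mz 0.179 e6 -0.454 F [-3.3  2.5  6.1] w 37.1 q6 1.22 pos [ 0.5902 -0.1613  0.1467]
t 23.2 zang -95.2 Mz 0.171 e6 -0.45 F [-4.7  1.2  6.7] w 37.3 q6 1.38 pos [ 0.5902 -0.1613  0.1467]
t 23.4 zang -104.2 Mz 0.209 e6 -0.447 F [-3.8  1.7  6.8] w 37.0 q6 1.53 pos [ 0.5902 -0.1612  0.1467]
t 23.6 zang -113.2 Mz 0.25 e6 -0.443 F [-4.6  2.   6.6] w 36.8 q6 1.69 pos [ 0.5902 -0.1611  0.1467]
```

```bash

python3 -m inch '[{"dx":0,"dy":0,"dz":0,"wx":0,"wy":0.1,"wz":0,"fingers":25},{"dx":0,"dy":0,"dz":0,"wx":0,"wy":0.2,"wz":0,"fingers":25},{"dx":0,"dy":0,"dz":0,"wx":0,"wy":0.3,"wz":0,"fingers":25},{"dx":0,"dy":0,"dz":0,"wx":0,"wy":0.4,"wz":0,"fingers":25}]' >/dev/null; python3 rd.py
python3 -m inch '[{"dx":0,"dy":0,"dz":0,"wx":0,"wy":0.1,"wz":0,"fingers":25},{"dx":0,"dy":0,"dz":0,"wx":0,"wy":0.2,"wz":0,"fingers":25},{"dx":0,"dy":0,"dz":0,"wx":0,"wy":0.26,"wz":0,"fingers":25},{"dx":0,"dy":0,"dz":0,"wx":0,"wy":0.26,"wz":0,"fingers":25}]' >/dev/null; python3 rd.py
```

```text
t 24.0 zang -131.2 Mz 0.191 e6 -0.436 F [-3.8  2.8  6.4] w 37.3 q6 2.01 pos [ 0.5903 -0.161   0.1467]
t 24.4 zang -142.8 Mz -0.092 e6 0.109 F [-4.2  3.1  7.4] w 37.2 q6 2.21 pos [ 0.5904 -0.1609  0.1466]
```

```bash

python3 -m inch '[{"dx":0,"dy":0,"dz":0,"wx":0,"wy":0,"wz":0,"fingers":40},{"dx":0,"dy":0,"dz":0,"wx":0,"wy":0,"wz":0,"fingers":44},{"dx":0,"dy":0,"dz":0,"wx":0,"wy":0,"wz":0,"fingers":50},{"dx":0,"dy":0,"dz":0,"wx":0,"wy":0,"wz":0,"fingers":54},{"dx":0,"dy":0,"dz":0,"wx":0,"wy":0,"wz":0,"fingers":56}]'
python3 rd.py
python3 -m inch '[{"dx":0,"dy":-0.03,"dz":0,"wx":0,"wy":0,"wz":0,"fingers":56},{"dx":0,"dy":-0.1,"dz":0,"wx":0,"wy":0,"wz":0,"fingers":60},{"dx":0,"dy":-0.2,"dz":0,"wx":0,"wy":0,"wz":0,"fingers":60},{"dx":0,"dy":-0.3,"dz":0,"wx":0,"wy":0,"wz":0,"fingers":60},{"dx":0,"dy":-0.3,"dz":0,"wx":0,"wy":0,"wz":0,"fingers":60},{"dx":0,"dy":-0.3,"dz":0,"wx":0,"wy":0,"wz":0,"fingers":60}]'
python3 go.py .42 -.16 .3 -142
python3 - <<'E'
from h import *
cv2.imwrite("pics/w18.png",camera("wrist"))
a=camera("side");cv2.imwrite("pics/side18.png",a);cv2.imwrite("pics/s18.png",cv2.resize(a[140:220,240:340],(750,600),interpolation=cv2.INTER_CUBIC))
E
```

```text
t: 24.9
tool_pos: [0.5912, -0.1616, 0.1457]
tcp_rot: [[-0.605, -0.001, -0.797], [0.797, 0.0, -0.605], [0.001, -1.0, 0.0]]
ft_force: [0.5, -0.5, 0.3]
grip_width: 0.0561
t 24.9 zang -142.8 Mz -0.041 e6 -0.0 F [ 0.5 -0.5  0.3] w 56.1 q6 2.21 pos [ 0.5912 -0.1616  0.1457]
t: 25.5
tool_pos: [0.5914, -0.1616, 0.2369]
tcp_rot: [[-0.605, 0.001, -0.797], [0.797, -0.0, -0.605], [-0.001, -1.0, -0.001]]
ft_force: [-0.1, 0.4, -0.2]
grip_width: 0.0604
t 25.5 pos [ 0.5914 -0.1616  0.2369] zang -142.8 w 60.4 q6 [-0.29  0.37  1.46  0.    1.31  2.21]
F [-0.14  0.4  -0.23] M [-0.002 -0.078  0.011]
d [ 0.3495 -0.2109  0.4517] w [ 0.0011 -0.0178 -0.001 ]
```

View pics/w18.png

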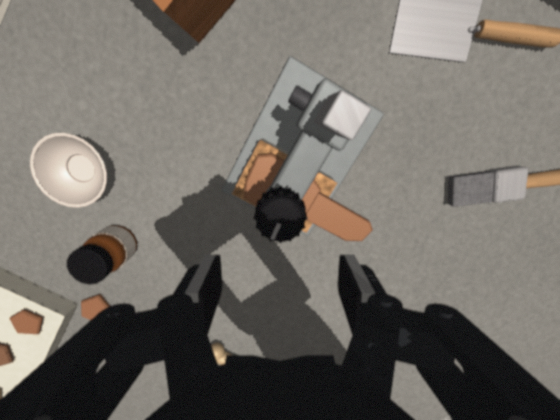

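View pics/s18.png

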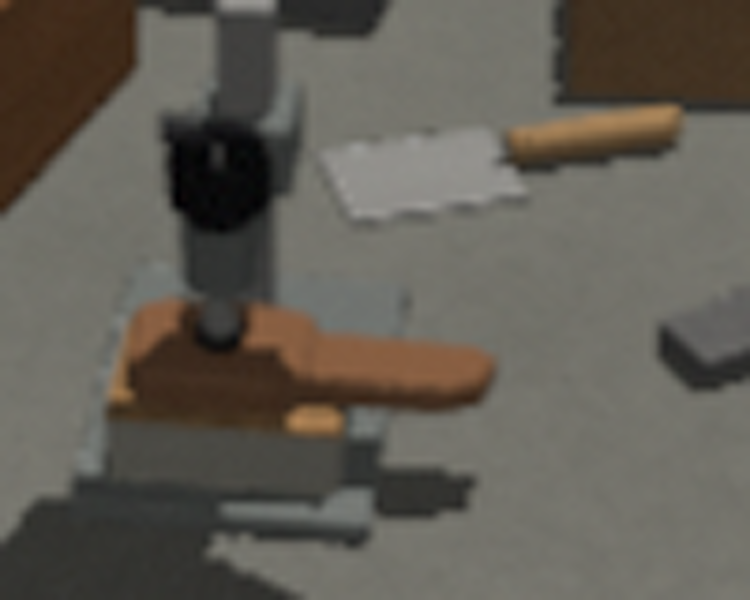

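```bash
python3 - <<'E'
from h import *
a=camera("scene");cv2.imwrite("pics/c19.png",a)
b=cv2.imread("pics/side18.png"); a0=cv2.imread("pics/side0.png")
d=cv2.absdiff(b,a0).max(2); cv2.imwrite("pics/d19.png",np.hstack([b[100:400,60:400],cv2.cvtColor((d[100:400,60:400]>40).astype(np.uint8)*255,cv2.COLOR_GRAY2BGR)]))
E
```

```text
(no output)
```

View pics/d19.png

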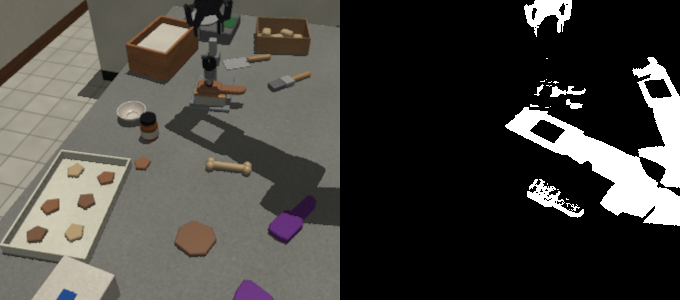

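Before/after difference in the side view shows only the sherd's old place, the clamp, the arm and shadows. Everything else is where it was, so I'm handing in.

```bash
python3 -c "
from bench import ticket
print(ticket.close_job())"
```

```text
the job is handed in; nothing more can be done
None
```

The rim sherd is clamped on the cork rest and the job was handed in at about 25.6 s, with the gripper clear above the knob. I got no verdict back.

- **Grasp:** the first two closings shut above the tail, because the fingertips sit about 17 mm less far ahead of the TCP than `arm.nose_length` suggests. Neither moved the sherd. I went lower, feeling for contact, and the third closing held it.
- **Placing:** I slid the sherd in under the foot and lowered it until the force showed it touching (about 2 N), then let go. Overlays in the wrist and side views put the rim's middle within about 2 mm of the foot's axis. One close look at the knob suggested its axis may lie 1–2 mm off my estimate.
- **Clamping:** I turned the knob clockwise about 264° in one grip. The last joint's effort stayed at 0.518 N m, then stepped by about 0.05 near 174°. After that it rose evenly at 0.024 N m per rad, which matches the description. I stopped about 89° after the estimated touch, which is uncertain by a few degrees. The moment sensor was too noisy to time the touch on its own.
- **Last checks:** the knob's mark sat in the same place relative to the gripper before and after, so it did not slip. The sherd lay still, I saw no crack in the pictures, and the before/after side picture showed nothing else moved. I did not compare before and after in the scene camera.

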